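# Check a brake pad under the gauge clip and file it in its row

### The arm

A 6-joint arm with a two-finger parallel gripper is mounted at the origin on the work surface. World frame = base frame: x ahead of the robot, y to its left, z up, the work surface at z = 0. Lengths are in mm, angles in degrees, forces in N, time in s.
With the tool pointing down it reaches from about 350 to 975 mm from the base axis. Payload 17.4 kg.
Tool frame: the origin (TCP) lies at the very end of the fingers, on their centre line; the grasp point (between the pads) lies 19 mm behind it; y points along the fingers, x is the direction in which the jaws open and shut, and the axes are right-handed (so a half turn about y gives the same grasp; the last joint's range is limited). The gripper opens to 85 mm and grips with 20 to 120 N. Pads are 22 mm wide; open, the fingers measure 114 mm over their backs; the gripper's body (76 mm by 85 mm) begins 54 mm behind the grasp point. The pads swing forward as they close: fully open they stand 13 mm farther back than shut.
Start: joints at [64.183, 6.646, 82.598, -0, 90.757, -2.166], TCP at [270.802, 618.303, 231.303] pointing down, gripper open.
Joint ranges: [-162.19, 162.19], [-47.58, 125.68], [4.15, 143.07], [-65.23, 245.23], [0.69, 171.88], [-170.13, 170.13]. Speed limits (degrees/s): [108.29, 108.29, 127.2, 180, 180, 180].

### API

Orientations are given as a 3x3 rotation matrix whose columns are the frame's x, y, z axes.
In Python, from workcell import r, snapshot, calibration, finish_job, cut_out, spot_point gives the robot as it stands.
- The arm moves only by the tool arm_command, never from a script. Its arguments are lists of equal length, an entry for each row: "fingers": the finger opening in mm, from 0 to 85.4; "delta_pos": the shift along the tool's x, y, z in mm, a list of three; "angular": the turn, a rotation vector about the tool's x, y, z in rad, a list of three. A call has exactly 5 rows; each row is the pose to reach, as a shift and turn from the pose commanded when the call began, along the tool's axes at that moment; what a row does not reach only later rows make up. A row lasts 1/8 s, in which the tool goes at most 62.5 mm and 10.7 degrees, less where a joint would pass 70% of its speed; a pose out of reach is approached as far as the arm can. A call with a gripper value outside its range is refused whole. The fingers move at their own pace and stop on an object; "squeeze" is the grip in N (left out, the last holds). Time passes only in rows, so rows that repeat a pose let the fingers close, or fill a call up. It gives the time, the measured TCP pose, the force and the opening at its end, in the units of the state.
- r.get_state(): the state, without advancing time (a new reading comes with each control period).
- snapshot(name): name is "side" or "top"; returns the picture (480x640x3 uint8, red, green, blue); there is no depth.
- calibration(name): a dict with "fx", "fy", "cx", "cy" (pixels), "world_from_camera" (4x4, takes a point from camera to world coordinates). Camera axes: x right, y down, z forward; pixel columns grow to the right and rows downward; lengths in mm; the calibration is good to about 2 mm. A picture is of the moment at which its call begins. calibration takes no time and is no camera call.
- finish_job(): hands the job in, once; it reports no verdict.
Trained networks look in the newest picture that a camera, given by its name, has taken for a name from the list of things; names that differ only in an ending like _2 or _b are one class to them, and where a whole thing is asked for, a point or a joint stands for the part that bears it (a point fixed in the world has none). Each returns a list of dicts, best first, with "conf" (0 to 1); they miss things now and then, are a little off and sometimes report something else, mostly with a low value. They report only what shows in the picture. A call takes as long as a camera call. They do not tell look-alikes from the thing itself.
- cut_out(label, camera): "pixels" (480x640 bool, what is visible of it) and "extent" ([left, top, right, bottom] in pixels, round what is visible of it).
- spot_point(label, camera): "at" ([column, row] in pixels: a listed point, or the origin of a listed thing).
The state is a dict: "time": time; "joint_positions": joint angles; "qd": joint speeds; "joint_torque": joint torques, N m; "tool_pos": TCP position; "eef_rot": TCP orientation; "force": force on the tool from outside, world axes, zero at the start; "ft_torque": the same for the moment, N m; "grip_width": finger opening in mm.
Only numpy, scipy, OpenCV 4.12 (cv2) and the standard library are available. Lean on these libraries where they do the work, as an engineer would, in place of code of your own. Each camera call takes 0.05 s, during which the arm holds its last target.

### The job

Check the brake pad that lies on the grey gauge stage: slide it up to the end stop and push it squarely home, feeling it bear on the stop for a moment but not ramming it; then lift the swing clip, swing it round over the pad's bare near ear, let it down without pressing hard on the pad, and take the fingers off clip and pad for a good second. Then lift the clip and swing it back clear to its parking side, leaving the pad where it is, and only after that take the pad and lay it down gently, flat and friction side up, in the empty place of the aluminium row whose end lips match its length. Leave the other pads, the carton and the can alone.

Things in the scene. Friction and masses are not known exactly. Their poses are not given: they have to be found in the camera images.
- stage: Grey fixed slab 265 x 170 mm, top 30 mm above the table. Origin at table height under the centre of a pad that is home; slab spans x -170 to 95, y -55 to 115 mm. A pad is home with its centre at x = 0 and its length along x; there are no side guides, keep it about on y = 0. The slab is stiff.
- pad: The pad to check: dark steel plate 140 x 56 x 6 mm with a black friction block 80 x 56 x 11 mm centred on top; bare 30 mm ears, 0.36 to 0.54 kg. Origin: centre of underside, x along its length, z up. Starts on the stage 15 to 35 mm short of the stop, up to 8 mm aside and 0.15 rad askew. Slides with 3 to 7 N of drag. Lower it onto the row; it must not hit or press the row with over 80 N.
- clip (a joint): Swing of the spring clip about its vertical pivot screw, rad. 0: parked, pointing along stage -x. Grows counter-clockwise from above; at 1.57 it points along stage -y, its foot in the middle of the near ear (stage x -57, y -3 mm) of a pad that is home; end stop 1.66. Swung over: above 1.4; clear: below 0.6. Starts 0 to 0.4. Light friction, stays where left.
- clip_pivot (a point): The clip's pivot screw, at the stage's top face; in the stage frame x -57, y 92, z 30 mm.
- leaf: The clip's bright spring leaf, 14 mm wide. Origin on its bending axis, 10 mm from the pivot screw, 10 mm above the slab; x along the leaf. A spring pulls it down: 4 N at the post when level, 10 N with the post lifted 10 mm. Its round foot (x = 85 mm) hangs 2 mm above the slab and hits the 6 mm ear unless the post is lifted 6 mm or more, 12 is good. Never press foot on pad with over 20 N.
- clip_post (a point): Top centre of the clip's upright finger post, a dark cylinder 16 mm in diameter, 80 mm from the pivot screw, standing on the leaf from 12 mm to 51 mm above the slab (leaf level); 3 mm higher with the foot on an ear. Pinch it from above with the fingers closing across the leaf, finger ends 20 to 25 mm above the slab to clear the friction block; lift (most it lifts is 27 mm), then follow the arc.
- row_long: Fixed aluminium row for 140 mm pads: floor 4 mm thick, 180 mm along y, a lip 12 mm high (from the table) at each x end, 152 mm clear between. Origin: centre, at table height. Pads lie side by side, length along x: one is there on the +y half, the -y half is free (about y = -40 mm). Which row is left or right varies.
- row_short: The same kind of row for 106 mm pads: 118 mm clear between the lips, so the 140 mm pad does not lie flat in it. Leave it alone.
- stock_long: A 140 mm pad like the one to check, already in the long row at about row y = +55 mm. Bystander: must not move more than 15 mm. Origin: centre of the underside.
- stock_short: A shorter pad, 106 mm long, otherwise the same, already in the short row at about row y = -55 mm. Bystander: must not move more than 15 mm.
- carton: Cardboard carton 90 x 120 x 70 mm beyond the work. Bystander, origin centre of the underside; must not move more than 15 mm.
- can: Closed can, 60 mm diameter, 150 mm high, beyond the work. Bystander, origin centre of the underside; must not move more than 15 mm.
- stop: End stop: dark steel bar on the stage, 90 mm wide (y), 14 mm thick (x) and high, fixed and stiff. Origin: foot of the middle of its face, which looks to stage -x and lies at stage x = 70 mm, on the slab's top. The pad's end must be felt to bear on it with more than 5 N (on top of the drag) for 0.1 s, but never more than 35 N: push slowly with a force stop, then stay a moment.
Not all that is in view belongs to the job. Leave any orange, purple or turquoise look-alike of the row_long alone.

How it is judged (in metres and radians):
On the way, in this order (a step that is already met when the one before it is completed fails the run):
1. the pad squarely home (within 3 mm and 0.05 rad) and felt bearing on the stop with more than 5 N for 0.1 s (x of pad in the frame of stage above -0.003 m and angle between the x axis of pad and the x axis of stage, either way round below 0.05 rad and contact force between pad and stop above 5 N), for 0.1 s.
2. the pad squarely home against the stop (within 3 mm and 0.05 rad), the clip swung over (above 1.4 rad) with its foot bearing on it, the robot's fingers off both, for one second (x of pad in the frame of stage above -0.003 m and angle between the x axis of pad and the x axis of stage, either way round below 0.05 rad and value of joint clip above 1.4 rad and contact force between leaf and pad above 1.5 N and contact force between the fingers and leaf below 0.1 N and contact force between the fingers and pad below 0.1 N), for 1 s.
3. the clip swung clear again (below 0.6 rad) while the pad still lies on the stage, within 12 mm of home (value of joint clip below 0.6 rad and x of pad in the frame of stage above -0.012 m and z of pad in the frame of stage below 0.036 m), for 0.2 s.
At the end, for the whole second after the job is handed in: The pad lies flat, friction side up and at rest on the floor of the long row, between its lips (centre within 8 mm of the row's centre line and within 65 mm of its middle along the row), and the clip is parked clear (below 0.6 rad) (x of pad in the frame of row_long between -0.008 and 0.008 m and y of pad in the frame of row_long between -0.065 and 0.065 m and z of pad in the frame of row_long between 0.002 and 0.007 m and angle between pad's own z axis and vertical below 0.05 rad and linear speed of pad below 0.02 m/s and value of joint clip below 0.6 rad); the robot touches nothing.
It fails at once if the clip is pressed onto the pad with more than 20 N (contact force between leaf and pad above 20 N).
It fails at once if the pad is rammed against the end stop with more than 35 N (contact force between pad and stop above 35 N).
It fails at once if the pad is dropped or pressed on the row with more than 80 N (contact force between pad and row_long above 80 N).
It fails at once if a bystander is moved by more than 15 mm (distance of any of stock_long, stock_short, carton, can from where it was at the start of the episode above 0.015 m).
It fails at once if the pad is let fall (moves faster than 0.4 m/s with no finger on it) (linear speed of pad above 0.4 m/s and contact force between the fingers and pad below 0.1 N).
It also fails if it takes over 72 s, if anything falls off the work surface, if the arm or the gripper's body presses on something with over 40 N, if the wrist force passes 120 N, or if a joint passes its speed limit or range.

## Working session

There is one attempt and no reset: what is moved stays moved. The work goes in short steps, Python scripts to look and compute and a tool call to move; the robot and the scene stay as the last step left them, time stands still between calls to the robot, and variables do not carry over. Pictures are saved under pics/ and viewed, and the job is handed in when it is done.

Besides the shell and the picture viewer there is one more tool, called after ">>>" as name(argument=value, ...) on one line, values as JSON. arm_command: Moves the arm, as the interface text tells. Its arguments: {"type":"object","properties":{"fingers":{"type":"array","items":{"type":"number"}},"delta_pos":{"type":"array","items":{"type":"array","items":{"type":"number"}}},"angular":{"type":"array","items":{"type":"array","items":{"type":"number"}}},"squeeze":{"type":"number"}},"required":["fingers","delta_pos","angular"]}

```bash
ls; mkdir -p pics; python3 - <<'E'
from workcell import r, snapshot, calibration
import cv2
print(r.get_state())
for n in ("side","top"):
    im=snapshot(n); cv2.imwrite(f"pics/{n}0.png",im[:,:,::-1]); print(calibration(n))
E
```

```text
pics
{'time': 0.0, 'joint_positions': array([ 6.41811559e+01,  6.67345321e+00,  8.26362395e+01,  7.32343928e-05,
        9.07557442e+01, -2.16650569e+00]), 'qd': array([0.05656492, 0.07002981, 0.0658275 , 0.10750024, 0.09186553,
       0.07937834]), 'joint_torque': array([-4.16259063e-04, -7.31993222e+01, -6.32489419e+01, -1.48674008e-04,
        6.14882796e-03, -2.80463848e-05]), 'tool_pos': array([270.73284311, 618.11862687, 230.56472232]), 'eef_rot': array([[ 4.01185643e-01, -4.98561752e-04, -9.15996633e-01],
       [ 9.15996058e-01, -1.02752494e-03,  4.01185950e-01],
       [-1.14122536e-03, -9.99999348e-01,  4.44523447e-05]]), 'force': array([ 1.39135852,  0.27465767, -0.09142694]), 'ft_torque': array([ 0.04667019, -0.02300929,  0.03996482]), 'grip_width': 85.71140429047766}
{'fx': 520.2837450020328, 'fy': 520.2837450020328, 'cx': 319.2520307620772, 'cy': 248.32660064212428, 'world_from_camera': array([[ 9.56610598e-01, -1.98843426e-01,  2.12972899e-01,
         2.22535446e+02],
       [-2.90864607e-01, -6.94712204e-01,  6.57854645e-01,
        -9.20420507e+02],
       [ 1.71448010e-02, -6.91257004e-01, -7.22405572e-01,
         1.02172954e+03],
       [ 0.00000000e+00,  0.00000000e+00,  0.00000000e+00,
         1.00000000e+00]])}
{'fx': 577.9322261671905, 'fy': 577.9322261671905, 'cx': 329.1756036356985, 'cy': 237.45016151203998, 'world_from_camera': array([[ 1.47901389e-02, -9.74375940e-01,  2.24438809e-01,
         2.56138949e+02],
       [-9.99888623e-01, -1.48613440e-02,  1.37211367e-03,
        -5.01867036e+01],
       [ 1.99850781e-03, -2.24434105e-01, -9.74487218e-01,
         1.26434064e+03],
       [ 0.00000000e+00,  0.00000000e+00,  0.00000000e+00,
         1.00000000e+00]])}
```

View pics/top0.png

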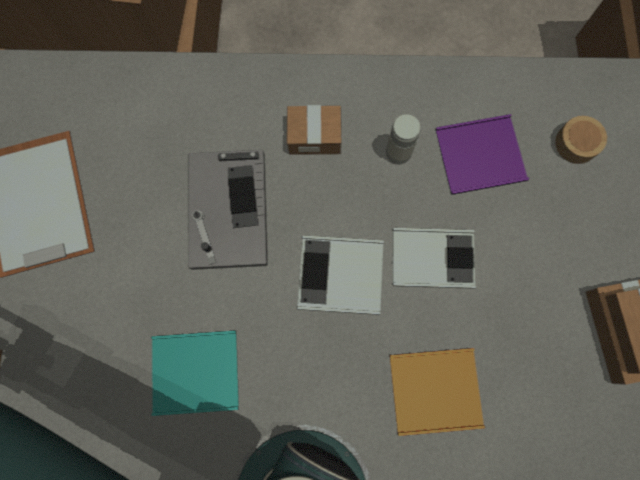

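View pics/side0.png

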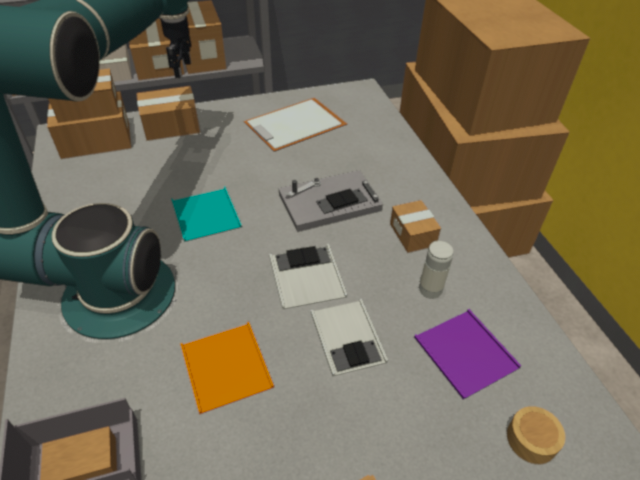

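```bash
cat > h.py <<'E'
import numpy as np, cv2
from workcell import r, snapshot, calibration, cut_out, spot_point
def ray(cam,uv):
    c=calibration(cam);T=c["world_from_camera"]
    d=T[:3,:3]@np.array([(uv[0]-c["cx"])/c["fx"],(uv[1]-c["cy"])/c["fy"],1.]);return T[:3,3],d
def at_z(cam,uv,z):
    o,d=ray(cam,uv);return o+d*(z-o[2])/d[2]
def proj(cam,P):
    c=calibration(cam);T=np.linalg.inv(c["world_from_camera"]);P=np.atleast_2d(P)
    p=P@T[:3,:3].T+T[:3,3];return np.c_[c["fx"]*p[:,0]/p[:,2]+c["cx"],c["fy"]*p[:,1]/p[:,2]+c["cy"]]
def tri(u,v):
    (o1,d1),(o2,d2)=ray("top",u),ray("side",v)
    A=np.c_[d1,-d2];s=np.linalg.lstsq(A,o2-o1,rcond=None)[0]
    a,b=o1+d1*s[0],o2+d2*s[1];return (a+b)/2,np.linalg.norm(a-b)
def st():
    s=r.get_state();R=s["eef_rot"];print("t",round(s["time"],2),"tcp",s["tool_pos"].round(1),"yaw",np.degrees(np.arctan2(R[1,0],R[0,0])).round(2),"F",s["force"].round(1),"w",round(s["grip_width"],1),"q",s["joint_positions"].round(0))
E
python3 - <<'E'
from h import *
np.set_printoptions(suppress=True,precision=1)
im={n:snapshot(n) for n in("top","side")}
Z={"stage":0,"pad":30,"clip_pivot":30,"clip_post":81,"row_long":0,"row_short":0,"stock_long":4,"stop":30,"leaf":40}
for l,z in Z.items():
    res={}
    for c in im:
        o=spot_point(l,c)[:3]
        res[c]=o
        print(l,c,[(round(a["conf"],2),np.round(a["at"],1),at_z(c,a["at"],z)) for a in o])
    if res["top"] and res["side"]: print("   tri",tri(res["top"][0]["at"],res["side"][0]["at"]))
for l,z in {"stage":30,"pad":36,"row_long":4,"leaf":40}.items():
    for c in im:
        for a in cut_out(l,c)[:2]:
            m=a["pixels"].astype(np.uint8);np.save(f"m_{l}_{c}.npy",m) if a is not None else 0
            cn=max(cv2.findContours(m,0,1)[0],key=cv2.contourArea)
            print(l,c,round(a["conf"],2),a["extent"],m.sum(),[at_z(c,p,z)[:2] for p in cv2.boxPoints(cv2.minAreaRect(cn))])
print(r.get_state()["time"])
E
```

```text
stage top [(0.6, array([241.4, 195.1]), array([643.5, 153.4,   0. ]))]
stage side [(0.86, array([343.3, 207.5]), array([640.2, 149.6,   0. ]))]
   tri (array([643.3, 154.2,  -4.1]), np.float64(2.7358281953542116))
pad top [(0.94, array([241.6, 195.8]), array([632.7, 148.1,  30. ]))]
pad side []
clip_pivot top [(0.66, array([201.6, 215.3]), array([586.4, 234.2,  30. ]))]
clip_pivot side [(0.92, array([319.1, 183.5]), array([592.7, 240. ,  30. ]))]
   tri (array([587.6, 232.7,  35.8]), np.float64(5.46674581799648))
clip_post top [(0.64, array([203.8, 242.5]), array([513.8, 214.1,  81. ]))]
clip_post side []
row_long top [(0.94, array([433.8, 391.1]), array([ 217.1, -274.7,    0. ])), (0.93, array([192.4, 370.5]), array([252. , 238.7,   0. ])), (0.72, array([341.6, 276.5]), array([459.2, -77.2,   0. ]))]
row_long side [(0.87, array([221.3, 363.2]), array([ 209.7, -269.8,    0. ])), (0.81, array([204.7, 214.4]), array([245.5, 230.5,   0. ])), (0.75, array([463.2, 353.3]), array([ 744.1, -399.2,    0. ]))]
   tri (array([ 213.5, -273.6,    5.7]), np.float64(7.483983045289582))
row_short t
[... 1741 characters left out ...]
385.8, 312.1] 4508 [array([385.4,  18.5]), array([551.6,  12.2]), array([ 542.2, -172.6]), array([ 376.6, -161.1])]
row_long side 0.89 [171.4, 185.6, 241.1, 241.5] 2598 [array([160. , 317.8]), array([343.7, 338.9]), array([338.7, 143.5]), array([169.6, 130.1])]
row_long side 0.86 [175.4, 324.5, 272.6, 413.3] 5472 [array([ 123.2, -191.7]), array([ 306.6, -179.7]), array([ 309.7, -374.2]), array([ 144.4, -378.4])]
leaf top 0.78 [196.9, 224.0, 216.3, 266.6] 325 [array([568.6, 250.4]), array([575.8, 231.5]), array([481.2, 193.8]), array([474.3, 212.4])]
leaf side 0.62 [285.7, 179.4, 315.5, 198.7] 189 [array([477.5, 247.6]), array([573.9, 288.5]), array([575.2, 228.8]), array([481.1, 190.6])]
1.5
```

```bash
python3 - <<'E'
import cv2
a=cv2.imread("pics/top0.png");cv2.imwrite("pics/c1.png",cv2.resize(a[145:275,180:390][:, :],None,fx=3.8,fy=3.8,interpolation=2))
a=cv2.imread("pics/side0.png");cv2.imwrite("pics/c2.png",cv2.resize(a[165:315,260:400],None,fx=4,fy=4,interpolation=2))
E
```

```text
(no output)
```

View pics/c1.png

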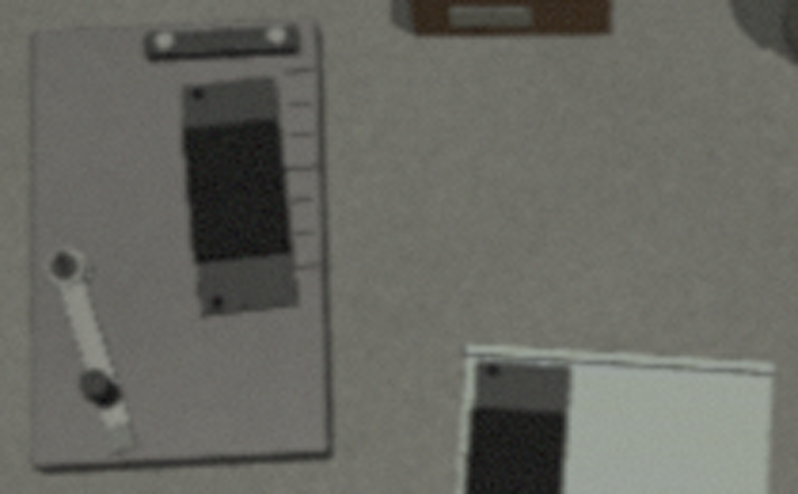

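View pics/c2.png

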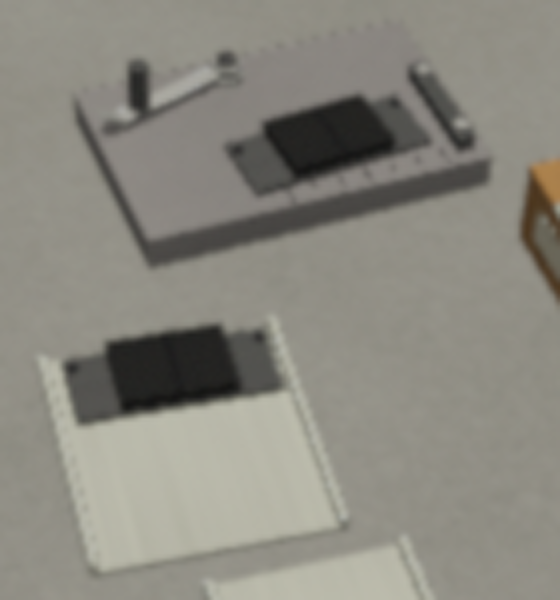

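```bash
cat >> h.py <<'E'
def rigid(Q,P):
    """P model 2d -> Q world 2d; returns yaw deg, t, residuals"""
    Q=np.array(Q)[:,:2];P=np.array(P,float);p=P-P.mean(0);q=Q-Q.mean(0)
    a=np.arctan2((p[:,0]*q[:,1]-p[:,1]*q[:,0]).sum(),(p*q).sum())
    R=np.array([[np.cos(a),-np.sin(a)],[np.sin(a),np.cos(a)]]);t=Q.mean(0)-R@P.mean(0)
    return np.degrees(a),t,(Q-(P@R.T+t))
E
python3 - <<'E'
from h import *
np.set_printoptions(suppress=True,precision=1)
T=lambda L:[(180+x/3.8,145+y/3.8) for x,y in L]
S=lambda L:[(260+x/4,165+y/4) for x,y in L]
M=[(95,115),(95,-55),(-170,-55),(-170,115)]
print("stage top",rigid([at_z("top",p,30) for p in T([(33,27),(316,19),(328,452),(37,462)])],M))
print("stage side",rigid([at_z("side",p,30) for p in S([(400,22),(490,160),(148,243),(77,97)])],M))
M=[(70,28),(70,-28),(-70,-28),(-70,28)]
print("pad top",rigid([at_z("top",p,36) for p in T([(182,87),(274,78),(298,305),(203,316)])],M))
print("pad side",rigid([at_z("side",p,36) for p in S([(388,95),(430,145),(261,195),(225,145)])],M))
print("post",at_z("top",T([(95,382)])[0],81),at_z("side",S([(138,66)])[0],81))
a=cv2.imread("pics/top0.png");cv2.imwrite("pics/c3.png",cv2.resize(a[225:325,285:400],None,fx=6,fy=6,interpolation=2))
E
```

```text
stage top (np.float64(3.7318035807723065), array([646. , 151.7]), array([[ 0.8,  0.4],
       [-2.5,  1.4],
       [-0.5,  1.2],
       [ 2.2, -2.9]]))
stage side (np.float64(3.633368539296544), array([645.6, 145.4]), array([[-0.6, -0.1],
       [-3.9,  1.1],
       [ 1.6,  2. ],
       [ 2.9, -3.1]]))
pad top (np.float64(8.026332703120149), array([629.6, 144.1]), array([[ 0.6, -0.6],
       [-0.8,  0.9],
       [-0.1,  0.4],
       [ 0.3, -0.7]]))
pad side (np.float64(8.392039789426205), array([630. , 139.3]), array([[-4.1,  2.2],
       [-2.1, -3.4],
       [ 3.5, -0.5],
       [ 2.6,  1.8]]))
post [507.4 211.2  81. ] [508.7 207.9  81. ]
```

View pics/c3.png

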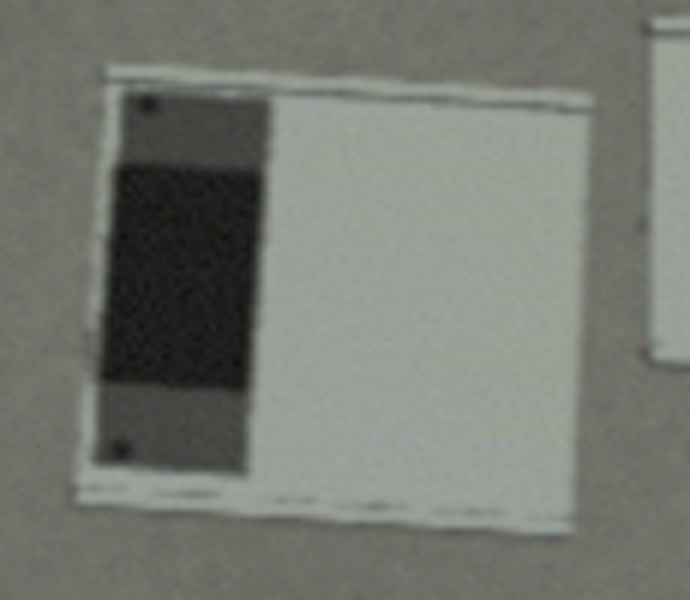

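```bash
python3 - <<'E'
from h import *
np.set_printoptions(suppress=True,precision=1)
T=lambda L:[(285+x/6,225+y/6) for x,y in L]
q=[at_z("top",p,z) for p,z in zip(T([(107,66),(593,93),(573,533),(77,503)]),(12,12,2,2))]
print(np.array(q)); L=np.linalg.norm(q[0]-q[3]),np.linalg.norm(q[0]-q[1]);print(L)
print("row",rigid(q,[(L[0]/2,90),(L[0]/2,-90),(-L[0]/2,-90),(-L[0]/2,90)]))
q=[at_z("top",p,10) for p in T([(122,92),(270,97),(247,475),(94,465)])]
print("stock",rigid(q,[(70,28),(70,-28),(-70,-28),(-70,28)]))
S=[(260+x/4,165+y/4) for x,y in [(272,317),(348,520),(97,572),(40,357)]]
q=[at_z("side",p,10) for p in S];print("row side",rigid(q,[(80,90),(80,-90),(-80,-90),(-80,90)]))
E
```

```text
[[ 547.    10.2   12. ]
 [ 539.5 -169.9   12. ]
 [ 378.1 -162.6    2. ]
 [ 386.2   17.5    2. ]]
(np.float64(161.24324536601952), np.float64(180.30922729221214))
row (np.float64(-2.5407381319521822), array([462.7, -76.2]), array([[-0.2,  0.1],
       [ 0.2, -0.3],
       [-0.1, -0.1],
       [ 0.1,  0.2]]))
stock (np.float64(-2.5956411650132423), array([467.5, -19.7]), array([[-1. , -0.6],
       [ 0.5,  0.4],
       [ 0.2,  0.4],
       [ 0.4, -0.2]]))
row side (np.float64(-2.2420103462551575), array([464.5, -78.4]), array([[ 0.1,  0.6],
       [-0.6, -0. ],
       [-0. , -2. ],
       [ 0.5,  1.4]]))
```

```bash
cat >> h.py <<'E'
def yaw():
    R=r.get_state()["eef_rot"];return np.degrees(np.arctan2(R[1,0],R[0,0]))
def plan(way,cur=None):
    """way: 5 rows (x,y,z,yawdeg) world; cur: (x,y,z,yaw) commanded now"""
    if cur is None:
        s=r.get_state();cur=(*s["tool_pos"],yaw())
    a=np.radians(cur[3]);R=np.c_[[np.cos(a),np.sin(a),0],[0,0,-1],[-np.sin(a),np.cos(a),0]]
    D=[];A=[]
    for w in way:
        D.append([float(v) for v in (R.T@(np.array(w[:3])-np.array(cur[:3]))).round(1)])
        dy=(w[3]-cur[3]+180)%360-180
        A.append([0,float(round(-np.radians(dy),3)),0])
    print(D);print(A)
def lin(a,b,n): return [np.array(a)+(np.array(b)-np.array(a))*(i+1)/n for i in range(n)]
E
python3 - <<'E'
from h import *
a=(270.8,618.3,231.3,66.35);b=(630,142,130,-86.3)
W=lin(a,b,15)
for k in range(3): plan(W[5*k:5*k+5],a if k==0 else W[5*k-1])
E
```

```text
[[-19.5, 6.8, -34.7], [-39.0, 13.5, -69.3], [-58.4, 20.3, -104.0], [-77.9, 27.0, -138.7], [-97.4, 33.8, -173.4]]
[[0, 0.178, 0], [0, 0.355, 0], [0, 0.533, 0], [0, 0.71, 0], [0, 0.888, 0]]
[[14.6, 6.8, -37.0], [29.2, 13.5, -74.0], [43.8, 20.3, -111.0], [58.4, 27.0, -148.0], [73.1, 33.8, -184.9]]
[[0, 0.178, 0], [0, 0.355, 0], [0, 0.533, 0], [0, 0.71, 0], [0, 0.888, 0]]
[[37.9, 6.8, -12.0], [75.8, 13.5, -24.0], [113.8, 20.3, -36.0], [151.7, 27.0, -48.0], [189.6, 33.8, -60.0]]
[[0, 0.178, 0], [0, 0.355, 0], [0, 0.533, 0], [0, 0.71, 0], [0, 0.888, 0]]
```

>>> arm_command(fingers=[85, 85, 85, 85, 85], delta_pos=[[-19.5, 6.8, -34.7], [-39.0, 13.5, -69.3], [-58.4, 20.3, -104.0], [-77.9, 27.0, -138.7], [-97.4, 33.8, -173.4]], angular=[[0, 0.178, 0], [0, 0.355, 0], [0, 0.533, 0], [0, 0.71, 0], [0, 0.888, 0]])

```text
time: 2.12
tool_pos: [391.2, 458.4, 197.4]
eef_rot: [[0.965, 0.0, -0.261], [0.261, 0.0, 0.965], [0.0, -1.0, 0.0]]
force: [0.4, 0.1, -0.5]
grip_width: 84.8
```

```bash
python3 -c "from h import *;st()"
```

```text
t 2.12 tcp [391.2 458.4 197.4] yaw 15.14 F [ 0.4  0.1 -0.5] w 84.8 q [47. -2. 94. -0. 87. 32.]
```

>>> arm_command(fingers=[85, 85, 85, 85, 85], delta_pos=[[14.6, 6.8, -37.0], [29.2, 13.5, -74.0], [43.8, 20.3, -111.0], [58.4, 27.0, -148.0], [73.1, 33.8, -184.9]], angular=[[0, 0.178, 0], [0, 0.355, 0], [0, 0.533, 0], [0, 0.71, 0], [0, 0.888, 0]])

```text
time: 2.75
tool_pos: [511.0, 299.7, 163.6]
eef_rot: [[0.812, 0.0, 0.584], [-0.584, 0.0, 0.812], [0.0, -1.0, 0.0]]
force: [-0.4, 0.1, -0.1]
grip_width: 85.1
```

>>> arm_command(fingers=[72, 72, 72, 72, 72], delta_pos=[[37.9, 6.8, -12.0], [75.8, 13.5, -24.0], [113.8, 20.3, -36.0], [151.7, 27.0, -48.0], [189.6, 33.8, -60.0]], angular=[[0, 0.178, 0], [0, 0.355, 0], [0, 0.533, 0], [0, 0.71, 0], [0, 0.888, 0]])

```text
time: 3.38
tool_pos: [630.8, 140.9, 129.8]
eef_rot: [[0.059, 0.0, 0.998], [-0.998, 0.0, 0.059], [-0.0, -1.0, 0.0]]
force: [0.4, 0.4, 0.6]
grip_width: 72.2
```

```bash
python3 - <<'E'
from h import *
st()
for n in("top","side"):
    im=snapshot(n)[:,:,::-1].copy();cv2.imwrite(f"pics/{n}1.png",im)
    p=r.get_state()["tool_pos"];print(n,proj(n,p))
a=cv2.imread("pics/top1.png")[130:290,150:310];b=cv2.imread("pics/side1.png")[90:250,260:420]
cv2.imwrite("pics/c4.png",cv2.resize(np.hstack([a,b]),None,fx=2.5,fy=2.5,interpolation=2))
E
```

```text
t 3.38 tcp [630.8 140.9 129.8] yaw -86.63 F [0.4 0.4 0.6] w 72.2 q [10.  6. 93.  0. 81. 97.]
top [[239.71524003 181.85197306]]
side [[343.84480548 175.43647407]]
```

View pics/c4.png

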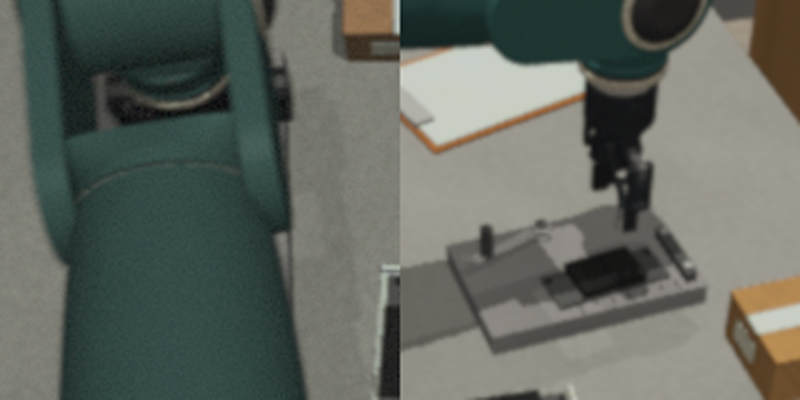

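```bash
python3 - <<'E'
from h import *
for dz in (0,6,12):
  for dy in (36,44): print(dz,dy,proj("side",[[630.8-.06*dy,140.9-dy,129.8+dz],[630.8+.06*dy,140.9+dy,129.8+dz]]).round(1).tolist())
a=cv2.imread("pics/side1.png")[130:225,300:400];cv2.imwrite("pics/c5.png",cv2.resize(a,None,fx=6,fy=6,interpolation=2))
E
```

```text
0 36 [[347.0, 183.0], [340.1, 166.9]]
0 44 [[347.8, 184.8], [339.3, 165.2]]
6 36 [[347.1, 181.2], [340.2, 165.2]]
6 44 [[347.9, 183.1], [339.4, 163.5]]
12 36 [[347.3, 179.5], [340.3, 163.5]]
12 44 [[348.1, 181.3], [339.5, 161.8]]
```

View pics/c5.png

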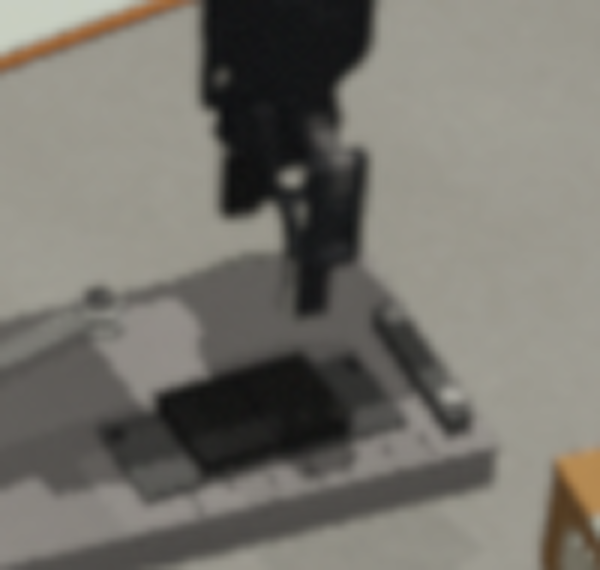

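>>> arm_command(fingers=[80, 80, 80, 80, 80], delta_pos=[[-1, 15, -1], [-1, 30, -1], [-1, 45, -1], [-1, 60, -1], [-1, 70, -1]], angular=[[0, 0, 0], [0, 0, 0], [0, 0, 0], [0, 0, 0], [0, 0, 0]])

```text
time: 4.1
tool_pos: [628.7, 143.2, 58.6]
eef_rot: [[0.065, -0.001, 0.998], [-0.998, -0.0, 0.065], [0.0, -1.0, -0.001]]
force: [-0.1, -0.4, -0.3]
grip_width: 80.2
```

```bash
python3 - <<'E'
from h import *
st()
im=snapshot("side")[:,:,::-1];cv2.imwrite("pics/c6.png",cv2.resize(im[130:235,300:400],None,fx=6,fy=5.7,interpolation=2))
E
```

```text
t 4.1 tcp [628.7 143.2  58.6] yaw -86.26 F [-0.1 -0.4 -0.3] w 80.2 q [11.  9. 97.  0. 75. 97.]
```

View pics/c6.png

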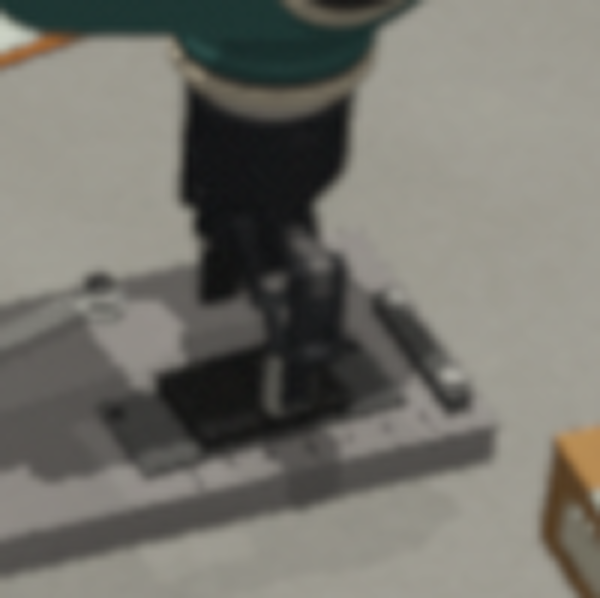

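```bash
python3 - <<'E'
from h import *
for dz in (0,6,12):
  print(dz,proj("side",[[628.7-2.5,143.2-40,58.6+dz],[628.7+2.5,143.2+40,58.6+dz]]).round(1).tolist())
E
```

```text
0 [[345.0, 203.4], [337.7, 185.5]]
6 [[345.1, 201.8], [337.8, 183.9]]
12 [[345.2, 200.2], [337.8, 182.3]]
```

>>> arm_command(fingers=[80, 80, 80, 80, 80], delta_pos=[[0, 8, 0], [0, 14, 0], [0, 19, 0], [0, 23, 0], [0, 25.5, 0]], angular=[[0, 0, 0], [0, 0, 0], [0, 0, 0], [0, 0, 0], [0, 0, 0]])

```text
time: 4.78
tool_pos: [629.0, 143.0, 34.2]
eef_rot: [[0.065, -0.0, 0.998], [-0.998, -0.0, 0.065], [0.0, -1.0, -0.0]]
force: [-0.6, -0.3, -0.3]
grip_width: 79.8
```

>>> arm_command(fingers=[52, 52, 52, 52, 52], delta_pos=[[0, 0, 0], [0, 0, 0], [0, 0, 0], [0, 0, 0], [0, 0, 0]], angular=[[0, 0, 0], [0, 0, 0], [0, 0, 0], [0, 0, 0], [0, 0, 0]], squeeze=20)

```text
time: 5.4
tool_pos: [629.2, 143.1, 34.9]
eef_rot: [[0.065, 0.001, 0.998], [-0.998, 0.0, 0.065], [-0.0, -1.0, 0.001]]
force: [-2.2, 0.8, 5.8]
grip_width: 56.1
```

```bash
python3 - <<'E'
from h import *
st()
im=snapshot("side")[:,:,::-1];cv2.imwrite("pics/c7.png",cv2.resize(im[130:235,300:400],None,fx=6,fy=5.7,interpolation=2))
E
```

```text
t 5.4 tcp [629.2 143.1  34.9] yaw -86.29 F [-2.2  0.8  5.8] w 56.1 q [11. 10. 98.  0. 72. 97.]
```

View pics/c7.png

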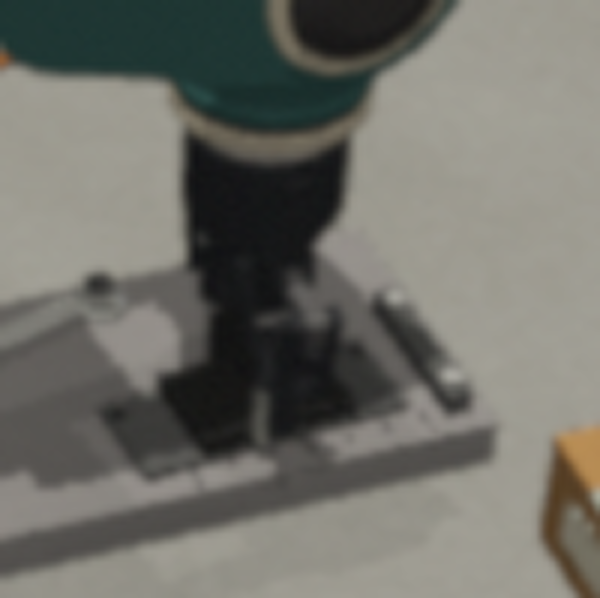

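>>> arm_command(fingers=[52, 52, 52, 52, 52], delta_pos=[[-1, 0, 2], [-2, 0, 4], [-3, 0, 6], [-4, 0, 8], [-4, 0, 9]], angular=[[0, 0, 0], [0, 0, 0], [0, 0, 0], [0, 0, 0], [0, 0, 0]])

```text
time: 6.08
tool_pos: [637.6, 147.4, 34.8]
eef_rot: [[0.065, -0.001, 0.998], [-0.998, -0.0, 0.065], [0.0, -1.0, -0.001]]
force: [-6.0, -2.2, 8.1]
grip_width: 55.7
```

```bash
python3 -c "from h import *;st()"
```

```text
t 6.08 tcp [637.6 147.4  34.8] yaw -86.29 F [-6.  -2.2  8.1] w 55.7 q [11. 11. 97. -0. 73. 97.]
```

Drag about 6 N. Creep on with 0.6 mm rows.

>>> arm_command(fingers=[52, 52, 52, 52, 52], delta_pos=[[0, 0, 0.6], [0, 0, 1.2], [0, 0, 1.8], [0, 0, 2.4], [0, 0, 3]], angular=[[0, 0, 0], [0, 0, 0], [0, 0, 0], [0, 0, 0], [0, 0, 0]])

```text
time: 6.7
tool_pos: [640.5, 147.7, 34.8]
eef_rot: [[0.065, -0.001, 0.998], [-0.998, -0.0, 0.065], [0.0, -1.0, -0.001]]
force: [-6.5, -0.9, 7.8]
grip_width: 55.9
```

>>> arm_command(fingers=[52, 52, 52, 52, 52], delta_pos=[[0, 0, 0.5], [0, 0, 1.0], [0, 0, 1.5], [0, 0, 2.0], [0, 0, 2.5]], angular=[[0, 0, 0], [0, 0, 0], [0, 0, 0], [0, 0, 0], [0, 0, 0]])

```text
time: 7.32
tool_pos: [642.9, 147.9, 34.8]
eef_rot: [[0.065, -0.001, 0.998], [-0.998, -0.0, 0.065], [0.0, -1.0, -0.001]]
force: [-9.6, -1.1, 10.7]
grip_width: 55.8
```

>>> arm_command(fingers=[52, 52, 52, 52, 52], delta_pos=[[0, 0, 0.3], [0, 0, 0.6], [0, 0, 0.9], [0, 0, 1.2], [0, 0, 1.5]], angular=[[0, 0, 0], [0, 0, 0], [0, 0, 0], [0, 0, 0], [0, 0, 0]])

```text
time: 7.95
tool_pos: [643.7, 148.0, 34.7]
eef_rot: [[0.065, -0.003, 0.998], [-0.998, -0.0, 0.065], [-0.0, -1.0, -0.003]]
force: [-15.4, -0.6, 13.1]
grip_width: 55.8
```

>>> arm_command(fingers=[52, 52, 52, 52, 52], delta_pos=[[0, 0, 0.2], [0, 0, 0.4], [0, 0, 0.6], [0, 0, 0.6], [0, 0, 0.6]], angular=[[0, 0, 0], [0, 0, 0], [0, 0, 0], [0, 0, 0], [0, 0, 0]])

```text
time: 8.57
tool_pos: [644.0, 148.1, 34.7]
eef_rot: [[0.065, -0.003, 0.998], [-0.998, -0.0, 0.065], [-0.0, -1.0, -0.003]]
force: [-16.5, -1.8, 13.6]
grip_width: 55.7
```

>>> arm_command(fingers=[52, 52, 52, 52, 52], delta_pos=[[0, 0, 0.3], [0, 0, 0.6], [0, 0, 0.8], [0, 0, 0.8], [0, 0, 0.8]], angular=[[0, 0, 0], [0, 0, 0], [0, 0, 0], [0, 0, 0], [0, 0, 0]])

```text
time: 9.2
tool_pos: [644.8, 148.4, 34.6]
eef_rot: [[0.065, -0.003, 0.998], [-0.998, 0.0, 0.065], [-0.0, -1.0, -0.003]]
force: [-15.5, 0.8, 12.3]
grip_width: 55.5
```

```bash
python3 - <<'E'
from h import *
st()
im=snapshot("side")[:,:,::-1];cv2.imwrite("pics/c8.png",cv2.resize(im[130:235,300:400],None,fx=6,fy=5.7,interpolation=2));st()
E
```

```text
t 9.2 tcp [644.8 148.4  34.6] yaw -86.27 F [-15.5   0.8  12.3] w 55.5 q [11. 12. 96.  0. 73. 97.]
t 9.25 tcp [644.8 148.3  34.6] yaw -86.27 F [-15.8   1.1  11.7] w 55.5 q [11. 12. 96.  0. 73. 97.]
```

View pics/c8.png

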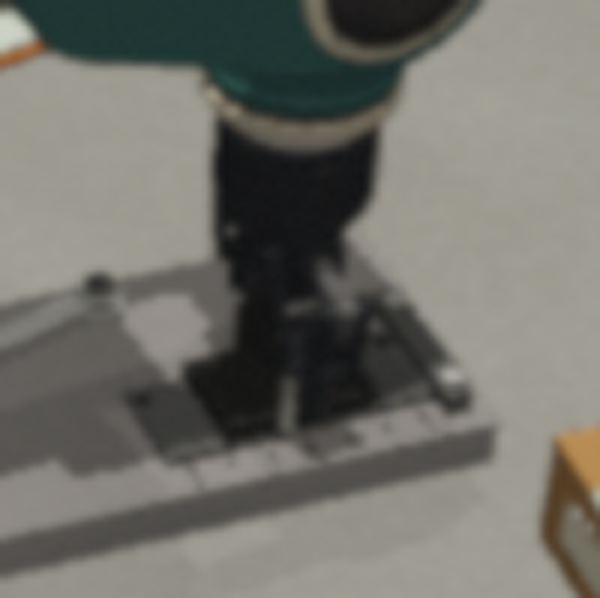

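>>> arm_command(fingers=[52, 52, 52, 52, 52], delta_pos=[[0, -0.4, 0], [0, -0.8, 0], [0, -0.8, 0], [0, -0.8, 0], [0, -0.8, 0]], angular=[[0, 0, 0], [0, 0, 0], [0, 0, 0], [0, 0, 0], [0, 0, 0]], squeeze=26)

```text
time: 9.88
tool_pos: [644.8, 148.3, 34.7]
eef_rot: [[0.065, -0.003, 0.998], [-0.998, 0.0, 0.065], [-0.0, -1.0, -0.003]]
force: [-11.9, 2.1, 5.0]
grip_width: 55.3
```

>>> arm_command(fingers=[52, 52, 52, 52, 52], delta_pos=[[0, -0.2, 0.2], [0, -0.2, 0.4], [0, -0.2, 0.6], [0, -0.2, 0.8], [0, -0.2, 0.8]], angular=[[0, 0, 0], [0, 0, 0], [0, 0, 0], [0, 0, 0], [0, 0, 0]])

```text
time: 10.5
tool_pos: [645.8, 148.4, 34.8]
eef_rot: [[0.065, -0.003, 0.998], [-0.998, 0.0, 0.065], [-0.0, -1.0, -0.003]]
force: [-9.3, 3.0, 2.1]
grip_width: 55.4
```

>>> arm_command(fingers=[52, 52, 52, 52, 52], delta_pos=[[0, 0, 0.3], [0, 0, 0.6], [0, 0, 0.9], [0, 0, 1.2], [0, 0, 1.2]], angular=[[0, 0, 0], [0, 0, 0], [0, 0, 0], [0, 0, 0], [0, 0, 0]])

```text
time: 11.12
tool_pos: [646.1, 148.5, 34.7]
eef_rot: [[0.065, -0.005, 0.998], [-0.998, 0.0, 0.065], [-0.0, -1.0, -0.005]]
force: [-18.2, 1.9, 7.6]
grip_width: 55.3
```

```bash
python3 - <<'E'
from h import *
st()
im=snapshot("side")[:,:,::-1];cv2.imwrite("pics/side9.png",im);cv2.imwrite("pics/c9.png",cv2.resize(im[165:225,320:390],None,fx=9,fy=9,interpolation=2))
E
```

```text
t 11.12 tcp [646.1 148.5  34.7] yaw -86.27 F [-18.2   1.9   7.6] w 55.3 q [11. 12. 95.  0. 73. 97.]
```

View pics/c9.png

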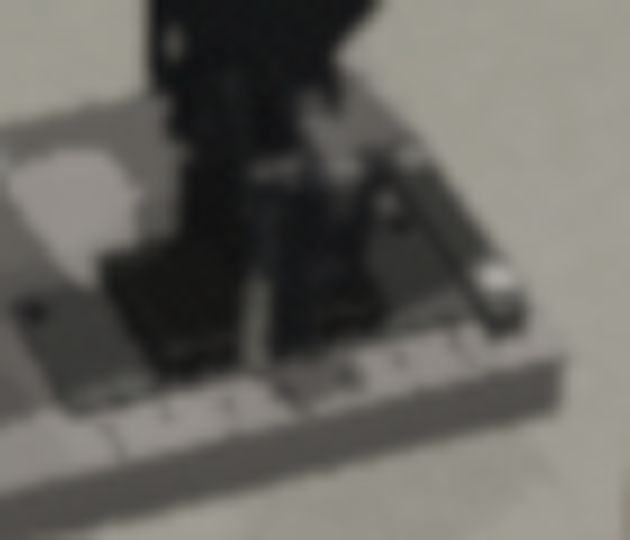

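>>> arm_command(fingers=[52, 52, 52, 52, 52], delta_pos=[[0, -0.1, 0.2], [0, -0.2, 0.4], [0, -0.2, 0.5], [0, -0.2, 0.5], [0, -0.2, 0.5]], angular=[[0, 0, 0], [0, 0, 0], [0, 0, 0], [0, 0, 0], [0, 0, 0]])

```text
time: 11.8
tool_pos: [646.2, 148.6, 34.7]
eef_rot: [[0.065, -0.006, 0.998], [-0.998, 0.0, 0.065], [-0.0, -1.0, -0.006]]
force: [-21.6, 3.5, 7.7]
grip_width: 55.3
```

>>> arm_command(fingers=[60, 70, 72, 72, 72], delta_pos=[[0, 0, 0], [0, 0, 0], [0, 0, -1], [0, -3, -2], [0, -10, -2]], angular=[[0, 0, 0], [0, 0, 0], [0, 0, 0], [0, 0, 0], [0, 0, 0]])

```text
time: 12.42
tool_pos: [646.5, 148.1, 45.8]
eef_rot: [[0.065, -0.0, 0.998], [-0.998, -0.0, 0.065], [0.0, -1.0, -0.0]]
force: [-0.6, -0.9, -0.0]
grip_width: 71.9
```

```bash
python3 - <<'E'
from h import *
st()
s=r.get_state();a=(*s["tool_pos"],yaw())
u=(a[0],a[1],120,a[3]); b=(508,209.5,120,-69.8)
plan([*lin(a,u,2),*lin(u,b,3)],a)
E
```

```text
t 12.43 tcp [646.5 148.1  45.8] yaw -86.29 F [-0.6 -0.9 -0. ] w 71.9 q [11. 11. 95. -0. 74. 97.]
[[0.0, -37.1, 0.0], [0.0, -74.2, 0.0], [-23.4, -74.2, -44.7], [-46.8, -74.2, -89.5], [-70.3, -74.2, -134.2]]
[[0, -0.0, 0], [0, -0.0, 0], [0, -0.096, 0], [0, -0.192, 0], [0, -0.288, 0]]
```

>>> arm_command(fingers=[72, 72, 45, 45, 45], delta_pos=[[0, -37, 0], [0, -74, 0], [-23.4, -74, -44.7], [-46.8, -74, -89.5], [-70.3, -74, -134.2]], angular=[[0, 0, 0], [0, 0, 0], [0, -0.096, 0], [0, -0.192, 0], [0, -0.288, 0]])

```text
time: 13.05
tool_pos: [506.9, 210.0, 120.2]
eef_rot: [[0.348, 0.001, 0.937], [-0.937, 0.0, 0.348], [-0.0, -1.0, 0.001]]
force: [1.0, 0.5, 0.4]
grip_width: 45.0
```

```bash
python3 - <<'E'
from h import *
st()
im={n:snapshot(n)[:,:,::-1] for n in("top","side")}
cv2.imwrite("pics/s10.png",im["side"])
a=im["top"][140:280,170:280];b=im["side"][110:250,260:390]
cv2.imwrite("pics/c10.png",cv2.resize(np.hstack([a,b]),None,fx=3.2,fy=3.2,interpolation=2))
print(proj("side",r.get_state()["tool_pos"]))
E
```

```text
t 13.05 tcp [506.9 210.  120.2] yaw -69.63 F [1.  0.5 0.4] w 45.0 q [ 20.  -6. 106.   0.  80.  89.]
[[292.7638579  169.95638323]]
```

View pics/c10.png

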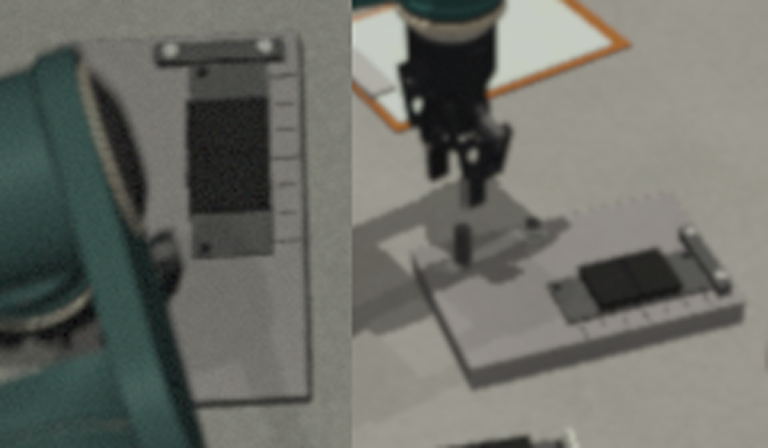

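```bash
python3 - <<'E'
from h import *
print(at_z("side",(294.4,180.6),81))
s=r.get_state();a=(*s["tool_pos"],yaw())
plan(lin(a,(508.5,208.8,52.5,-69.8),5),a)
E
```

```text
[509.49405018 211.85728841  81.        ]
[[0.7, 13.6, 0.4], [1.3, 27.2, 0.9], [2.0, 40.8, 1.3], [2.6, 54.4, 1.8], [3.3, 68.0, 2.2]]
[[0, 0.001, 0], [0, 0.002, 0], [0, 0.003, 0], [0, 0.004, 0], [0, 0.005, 0]]
```

>>> arm_command(fingers=[45, 45, 45, 45, 45], delta_pos=[[0.5, 13.6, 0.5], [1, 27.2, 1], [1, 40.8, 1.5], [1, 55, 2], [1, 68, 2]], angular=[[0, 0, 0], [0, 0, 0], [0, 0, 0], [0, 0, 0], [0, 0, 0]])

```text
time: 13.78
tool_pos: [510.4, 209.2, 50.3]
eef_rot: [[0.345, -0.001, 0.939], [-0.939, -0.0, 0.345], [-0.0, -1.0, -0.001]]
force: [-0.2, 0.9, 0.1]
grip_width: 45.1
```

>>> arm_command(fingers=[8, 8, 8, 8, 8], delta_pos=[[0, 0, 0], [0, 0, 0], [0, 0, 0], [0, 0, 0], [0, 0, 0]], angular=[[0, 0, 0], [0, 0, 0], [0, 0, 0], [0, 0, 0], [0, 0, 0]], squeeze=40)

```text
time: 14.4
tool_pos: [510.4, 209.4, 51.8]
eef_rot: [[0.346, 0.0, 0.938], [-0.938, 0.0, 0.346], [-0.0, -1.0, 0.0]]
force: [-1.2, 0.0, -1.3]
grip_width: 14.8
```

```bash
python3 - <<'E'
from h import *
st()
im=snapshot("side")[:,:,::-1]
cv2.imwrite("pics/c11.png",cv2.resize(im[120:230,260:380],None,fx=5,fy=5,interpolation=2));st()
E
```

```text
t 14.4 tcp [510.4 209.4  51.8] yaw -69.78 F [-1.2  0.  -1.3] w 14.8 q [ 20.  -3. 109.   0.  73.  89.]
t 14.45 tcp [510.4 209.4  51.8] yaw -69.78 F [-1.1  0.2 -2.2] w 14.1 q [ 20.  -2. 109.   0.  73.  89.]
```

View pics/c11.png

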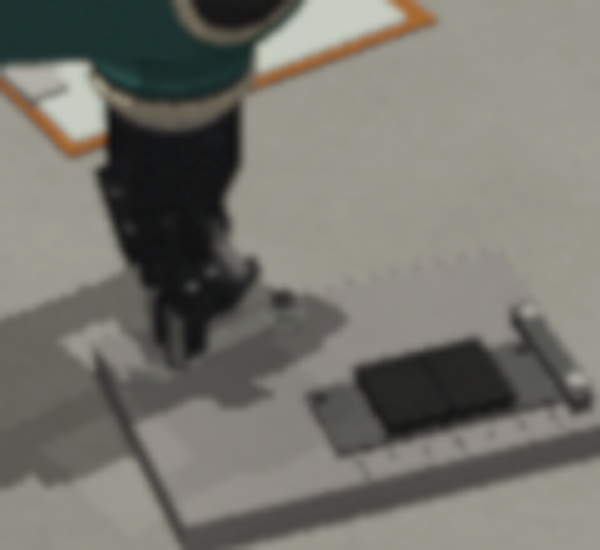

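>>> arm_command(fingers=[8, 8, 8, 8, 8], delta_pos=[[0, 0, 0], [0, -1, 0], [0, -2, 0], [0, -3, 0], [0, -4, 0]], angular=[[0, 0, 0], [0, 0, 0], [0, 0, 0], [0, 0, 0], [0, 0, 0]])

```text
time: 15.08
tool_pos: [510.9, 209.6, 54.9]
eef_rot: [[0.346, 0.001, 0.938], [-0.938, 0.001, 0.346], [-0.0, -1.0, 0.001]]
force: [14.4, 6.7, -18.0]
grip_width: 14.2
```

>>> arm_command(fingers=[8, 8, 8, 8, 8], delta_pos=[[0, 0, 2], [0, -2, 3], [0, -4, 3.8], [0, -6, 4.6], [0, -8, 5.4]], angular=[[0, 0, 0], [0, 0, 0], [0, 0, 0], [0, 0, 0], [0, 0, 0]], squeeze=40)

```text
time: 15.7
tool_pos: [515.5, 211.2, 63.3]
eef_rot: [[0.346, -0.0, 0.938], [-0.938, -0.0, 0.346], [-0.0, -1.0, -0.0]]
force: [3.4, 3.4, -18.5]
grip_width: 14.9
```

```bash
python3 - <<'E'
from h import *
st()
im=snapshot("side")[:,:,::-1]
cv2.imwrite("pics/c12.png",cv2.resize(im[150:215,270:350],None,fx=8,fy=8,interpolation=2));st()
E
```

```text
t 15.7 tcp [515.5 211.2  63.3] yaw -69.79 F [  3.4   3.4 -18.5] w 14.9 q [ 20.  -2. 108.   0.  75.  89.]
t 15.75 tcp [515.6 211.3  63.6] yaw -69.79 F [  2.    1.4 -17.2] w 14.6 q [ 20.  -2. 108.  -0.  75.  89.]
```

View pics/c12.png

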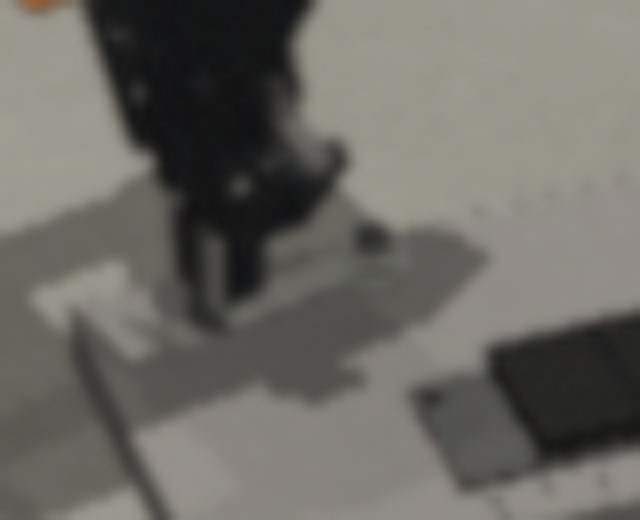

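```bash
cat >> h.py <<'E'
PIV=np.array([583.2,237.1])
def arc(cur,dth,n=5,piv=PIV):
    """rows swinging cur pose by dth deg about pivot"""
    v=np.array(cur[:2])-piv;W=[]
    for i in range(n):
        a=np.radians(dth*(i+1)/n);c,s=np.cos(a),np.sin(a)
        W.append((*(piv+np.array([c*v[0]-s*v[1],s*v[0]+c*v[1]])),cur[2],cur[3]+np.degrees(a)))
    plan(W,cur);return W[-1]
E
python3 - <<'E'
from h import *
s=r.get_state();a=(*s["tool_pos"],yaw())
for k in range(3): a=arc(a,24)
print(a)
E
```

```text
[[6.0, 0.0, 0.3], [12.0, 0.0, 1.2], [18.0, 0.0, 2.5], [23.7, 0.0, 4.3], [29.3, 0.0, 6.6]]
[[0, -0.084, 0], [0, -0.168, 0], [0, -0.251, 0], [0, -0.335, 0], [0, -0.419, 0]]
[[6.0, 0.0, 0.3], [12.0, 0.0, 1.2], [18.0, 0.0, 2.5], [23.7, 0.0, 4.3], [29.3, 0.0, 6.6]]
[[0, -0.084, 0], [0, -0.168, 0], [0, -0.251, 0], [0, -0.335, 0], [0, -0.419, 0]]
[[6.0, 0.0, 0.3], [12.0, 0.0, 1.2], [18.0, 0.0, 2.5], [23.7, 0.0, 4.3], [29.3, 0.0, 6.6]]
[[0, -0.084, 0], [0, -0.168, 0], [0, -0.251, 0], [0, -0.335, 0], [0, -0.419, 0]]
(np.float64(586.8757277863581), np.float64(164.86385802283706), np.float64(63.60398372539731), np.float64(2.2117913889798118))
```

>>> arm_command(fingers=[8, 8, 8, 8, 8], delta_pos=[[6.0, 0.0, 0.3], [12.0, 0.0, 1.2], [18.0, 0.0, 2.5], [23.7, 0.0, 4.3], [29.3, 0.0, 6.6]], angular=[[0, -0.084, 0], [0, -0.168, 0], [0, -0.251, 0], [0, -0.335, 0], [0, -0.419, 0]])

```text
time: 16.38
tool_pos: [532.9, 186.8, 63.4]
eef_rot: [[0.699, 0.003, 0.715], [-0.715, 0.002, 0.699], [0.0, -1.0, 0.003]]
force: [14.4, 13.4, -26.3]
grip_width: 14.6
```

```bash
python3 - <<'E'
from h import *
P=np.array([582,240.8])
# commanded now
c0=(515.6,211.3);v=np.array(c0)-PIV;a=np.radians(24);R=np.array([[np.cos(a),-np.sin(a)],[np.sin(a),np.cos(a)]])
c=PIV+R@v;print(c)
u=P-c;print(np.linalg.norm(u),np.degrees(np.arctan2(-u[1],-u[0])))
c=(*c,63.6,-45.8)
d=P-c[:2];d/=np.linalg.norm(d)
c2=(*(c[:2]+2.2*d),63.6,-45.8)
print(d);W=c2;plan([c2]*5,c);a2=arc(c2,24,5,P);print(a2);arc(a2,24,5,P)
E
```

```text
[531.93813245 186.03513012]
74.19825843641264 -132.43117437487408
[0.67470408 0.73808835]
[[-0.1, 0.0, 2.2], [-0.1, 0.0, 2.2], [-0.1, 0.0, 2.2], [-0.1, 0.0, 2.2], [-0.1, 0.0, 2.2]]
[[0, -0.0, 0], [0, -0.0, 0], [0, -0.0, 0], [0, -0.0, 0], [0, -0.0, 0]]
[[6.0, 0.0, 0.6], [11.9, 0.0, 1.7], [17.7, 0.0, 3.3], [23.4, 0.0, 5.4], [28.9, 0.0, 7.9]]
[[0, -0.084, 0], [0, -0.168, 0], [0, -0.251, 0], [0, -0.335, 0], [0, -0.419, 0]]
(np.float64(559.2366512285838), np.float64(172.49495501364981), 63.6, np.float64(-21.799999999999994))
[[6.0, 0.0, 0.6], [11.9, 0.0, 1.7], [17.7, 0.0, 3.3], [23.4, 0.0, 5.4], [28.9, 0.0, 7.9]]
[[0, -0.084, 0], [0, -0.168, 0], [0, -0.251, 0], [0, -0.335, 0], [0, -0.419, 0]]
```

Combine the 2.2 mm inward correction with the next arc, a shorter step.

>>> arm_command(fingers=[8, 8, 8, 8, 8], delta_pos=[[0, 0, 1.2], [0, 0, 2.2], [6.0, 0, 2.8], [11.9, 0, 3.9], [17.7, 0, 5.5]], angular=[[0, 0, 0], [0, 0, 0], [0, -0.084, 0], [0, -0.168, 0], [0, -0.251, 0]])

```text
time: 17.0
tool_pos: [548.1, 176.6, 63.6]
eef_rot: [[0.855, -0.0, 0.519], [-0.519, -0.001, 0.855], [0.0, -1.0, -0.001]]
force: [0.4, -2.5, -14.3]
grip_width: 14.4
```

```bash
python3 - <<'E'
from h import *
st()
s=r.get_state();print(s["eef_rot"].T@s["force"],s["ft_torque"])
im=snapshot("side")[:,:,::-1]
cv2.imwrite("pics/c13.png",cv2.resize(im[140:225,270:370],None,fx=7,fy=7,interpolation=2))
E
```

```text
t 17.0 tcp [548.1 176.6  63.6] yaw -31.26 F [  0.4  -2.5 -14.3] w 14.4 q [ 15.  -0. 106.  -0.  75.  47.]
[ 1.63633336 14.31661996 -1.94541886] [-0.80676245 -0.13696402 -0.2475657 ]
```

View pics/c13.png

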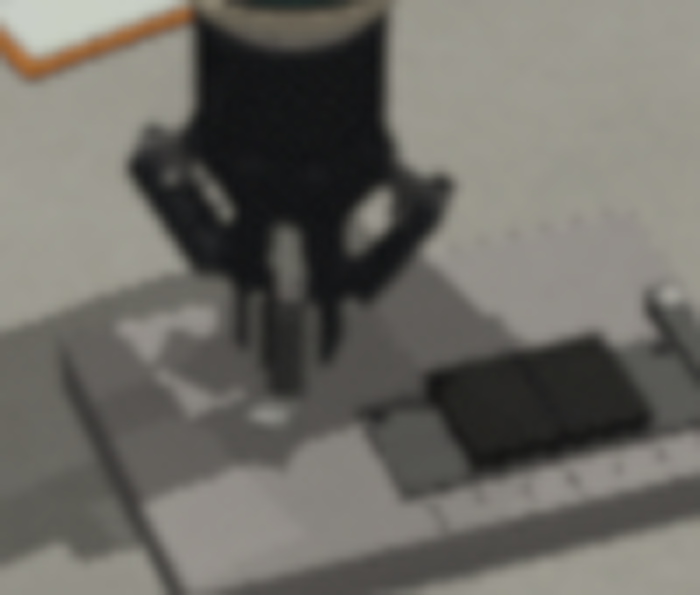

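```bash
python3 - <<'E'
from h import *
P=np.array([582,240.8]);s=r.get_state();a=(*s["tool_pos"],yaw())
a=arc(a,20,5,P);a=arc(a,12,5,P);print(a)
E
```

```text
[[5.0, 0.0, 0.5], [10.0, 0.0, 1.3], [15.0, 0.0, 2.5], [19.8, 0.0, 4.1], [24.5, 0.0, 5.9]]
[[0, -0.07, 0], [0, -0.14, 0], [0, -0.209, 0], [0, -0.279, 0], [0, -0.349, 0]]
[[3.0, 0.0, 0.3], [6.0, 0.0, 0.6], [9.0, 0.0, 1.1], [12.0, 0.0, 1.8], [15.0, 0.0, 2.5]]
[[0, -0.042, 0], [0, -0.084, 0], [0, -0.126, 0], [0, -0.168, 0], [0, -0.209, 0]]
(np.float64(587.791678814451), np.float64(168.44191841179517), np.float64(63.615632264065276), np.float64(0.9687035473146164))
```

>>> arm_command(fingers=[8, 8, 8, 8, 8], delta_pos=[[5.0, 0.0, 0.5], [10.0, 0.0, 1.3], [15.0, 0.0, 2.5], [19.8, 0.0, 4.1], [24.5, 0.0, 5.9]], angular=[[0, -0.07, 0], [0, -0.14, 0], [0, -0.209, 0], [0, -0.279, 0], [0, -0.349, 0]])

```text
time: 17.68
tool_pos: [572.3, 168.7, 63.8]
eef_rot: [[0.98, 0.0, 0.197], [-0.197, -0.001, 0.98], [0.001, -1.0, -0.001]]
force: [2.1, -5.9, -12.9]
grip_width: 14.5
```

>>> arm_command(fingers=[8, 8, 8, 8, 8], delta_pos=[[3.0, 0.0, 0.3], [6.0, 0.0, 0.6], [8.0, 0.0, 0.9], [9.0, 0.0, 1.1], [9.0, 0.0, 1.1]], angular=[[0, -0.042, 0], [0, -0.084, 0], [0, -0.112, 0], [0, -0.126, 0], [0, -0.126, 0]])

```text
time: 18.3
tool_pos: [581.4, 167.9, 63.9]
eef_rot: [[0.997, 0.001, 0.075], [-0.075, -0.002, 0.997], [0.001, -1.0, -0.001]]
force: [1.7, -8.2, -12.3]
grip_width: 14.6
```

```bash
python3 - <<'E'
from h import *
st()
s=r.get_state();print(s["eef_rot"].T@s["force"],s["ft_torque"])
im={n:snapshot(n)[:,:,::-1] for n in("top","side")}
cv2.imwrite("pics/c14.png",np.hstack([cv2.resize(im["top"][140:240,180:270],None,fx=4,fy=4,interpolation=2),cv2.resize(im["side"][140:240,280:385],None,fx=4,fy=4,interpolation=2)]))
E
```

```text
t 18.3 tcp [581.4 167.9  63.9] yaw -4.28 F [  1.7  -8.2 -12.3] w 14.6 q [ 14.   3. 102.  -0.  75.  18.]
[ 2.25242359 12.34202076 -8.03773265] [-1.57274977 -0.54855715 -0.16545902]
```

View pics/c14.png

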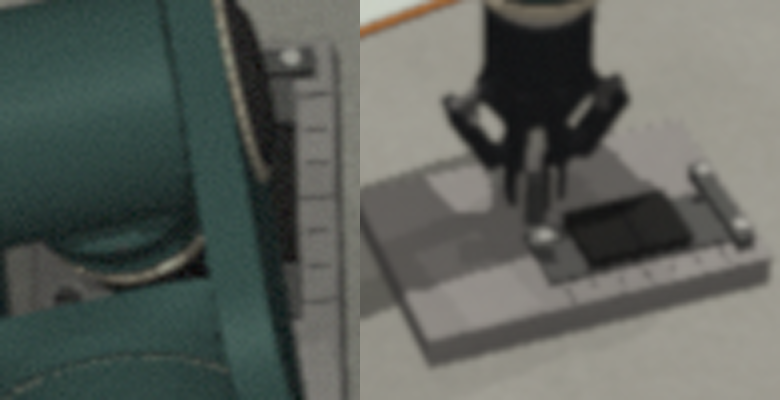

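>>> arm_command(fingers=[8, 8, 8, 8, 8], delta_pos=[[1.5, 0.0, -0.5], [3.0, 0.0, -0.9], [4.5, 0.0, -0.9], [5.5, 0.0, -0.8], [5.5, 0.0, -0.8]], angular=[[0, -0.021, 0], [0, -0.042, 0], [0, -0.063, 0], [0, -0.08, 0], [0, -0.08, 0]])

```text
time: 19.02
tool_pos: [586.4, 167.4, 63.6]
eef_rot: [[1.0, -0.0, -0.007], [0.007, -0.0, 1.0], [-0.0, -1.0, -0.0]]
force: [1.3, -2.5, -12.9]
grip_width: 14.3
```

```bash
python3 - <<'E'
from h import *
st()
s=r.get_state();print(s["eef_rot"].T@s["force"],s["ft_torque"])
im={n:snapshot(n)[:,:,::-1] for n in("side",)}
cv2.imwrite("pics/c15.png",cv2.resize(im["side"][150:240,290:390],None,fx=6,fy=6,interpolation=2))
E
```

```text
t 19.02 tcp [586.4 167.4  63.6] yaw 0.42 F [  1.3  -2.5 -12.9] w 14.3 q [ 14.   4. 101.  -0.  75.  13.]
[ 1.2802714  12.85274214 -2.48877191] [-0.72365245 -0.21542592 -0.00338847]
```

View pics/c15.png

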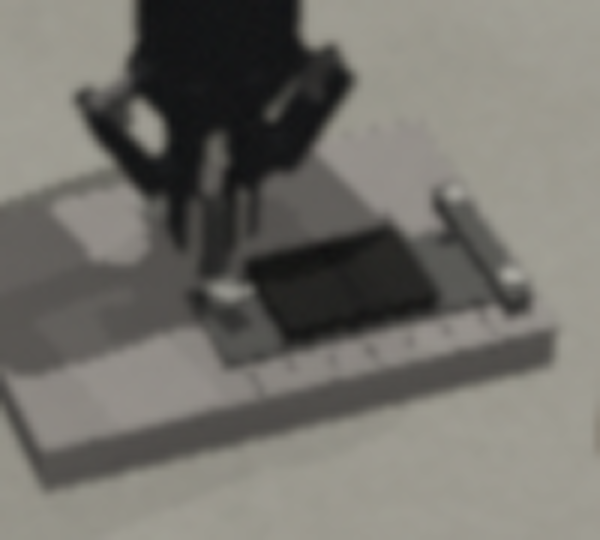

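>>> arm_command(fingers=[8, 8, 8, 8, 8], delta_pos=[[0, 1.5, -0.8], [0, 3, -1.5], [0, 4.5, -2.1], [0, 5.5, -2.6], [0, 6.3, -3]], angular=[[0, 0, 0], [0, 0, 0], [0, 0, 0], [0, 0, 0], [0, 0, 0]])

```text
time: 19.7
tool_pos: [586.9, 164.4, 57.8]
eef_rot: [[1.0, 0.001, -0.007], [0.007, 0.0, 1.0], [0.001, -1.0, 0.0]]
force: [0.5, -4.5, 0.8]
grip_width: 15.0
```

```bash
python3 - <<'E'
from h import *
st()
im={n:snapshot(n)[:,:,::-1] for n in("side",)}
cv2.imwrite("pics/c16.png",cv2.resize(im["side"][170:225,305:365],None,fx=10,fy=10,interpolation=2))
st();print(r.get_state()["ft_torque"])
E
```

```text
t 19.7 tcp [586.9 164.4  57.8] yaw 0.39 F [ 0.5 -4.5  0.8] w 15.0 q [ 13.   4. 102.  -0.  74.  13.]
t 19.75 tcp [586.9 164.4  57.7] yaw 0.39 F [ 0.8 -5.7  1.7] w 14.4 q [ 13.   4. 102.  -0.  74.  13.]
[-0.38811262 -0.12239623 -0.01004214]
```

View pics/c16.png

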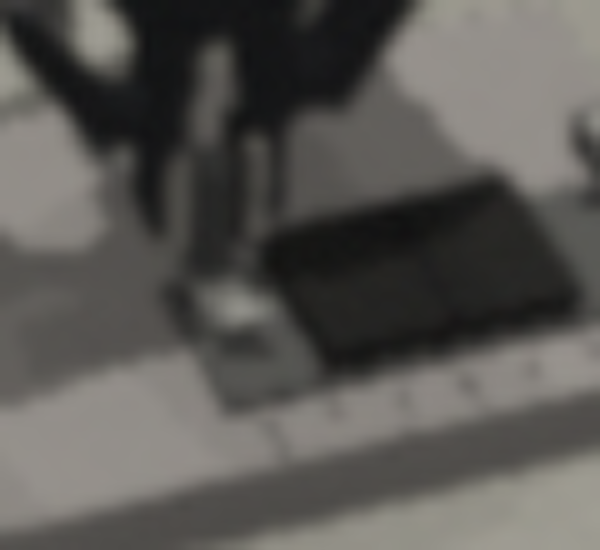

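>>> arm_command(fingers=[8, 8, 8, 8, 8], delta_pos=[[0, 0.3, -0.4], [0, 0.6, -0.8], [0, 0.9, -1.0], [0, 1.2, -1.2], [0, 1.2, -1.2]], angular=[[0, 0, 0], [0, 0, 0], [0, 0, 0], [0, 0, 0], [0, 0, 0]])

```text
time: 20.38
tool_pos: [586.7, 163.5, 56.4]
eef_rot: [[1.0, 0.0, -0.007], [0.007, 0.0, 1.0], [0.0, -1.0, 0.0]]
force: [0.4, -0.3, 3.5]
grip_width: 14.7
```

```bash
python3 -c "
from h import *
st();print(r.get_state()['ft_torque'])"
```

```text
t 20.38 tcp [586.7 163.5  56.4] yaw 0.41 F [ 0.4 -0.3  3.5] w 14.7 q [ 13.   4. 102.   0.  74.  13.]
[ 0.27459926 -0.09859454  0.03848924]
```

>>> arm_command(fingers=[8, 8, 8, 8, 8], delta_pos=[[0, 0.2, -0.1], [0, 0.4, -0.2], [0, 0.5, -0.2], [0, 0.5, -0.2], [0, 0.5, -0.2]], angular=[[0, 0, 0], [0, 0, 0], [0, 0, 0], [0, 0, 0], [0, 0, 0]])

```text
time: 21.0
tool_pos: [586.8, 163.5, 56.3]
eef_rot: [[1.0, 0.001, -0.007], [0.007, 0.001, 1.0], [0.001, -1.0, 0.001]]
force: [-0.8, 1.1, 8.1]
grip_width: 14.2
```

```bash
python3 - <<'E'
from h import *
st();print(r.get_state()["ft_torque"])
im={n:snapshot(n)[:,:,::-1] for n in("side",)}
cv2.imwrite("pics/c17.png",cv2.resize(im["side"][170:225,305:365],None,fx=10,fy=10,interpolation=2))
E
```

```text
t 21.0 tcp [586.8 163.5  56.3] yaw 0.41 F [-0.8  1.1  8.1] w 14.2 q [ 13.   4. 102.   0.  74.  13.]
[0.46753054 0.16124239 0.04030797]
```

View pics/c17.png

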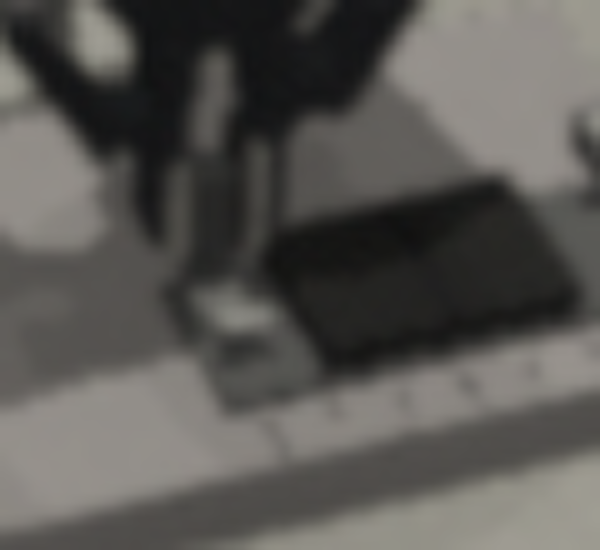

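>>> arm_command(fingers=[14, 14, 20, 26, 32], delta_pos=[[0, -0.3, 0], [0, -0.6, 0], [0, -0.6, 0], [0, -0.6, 0], [0, -0.6, 0]], angular=[[0, 0, 0], [0, 0, 0], [0, 0, 0], [0, 0, 0], [0, 0, 0]], squeeze=20)

```text
time: 21.68
tool_pos: [586.4, 163.0, 55.9]
eef_rot: [[1.0, -0.001, -0.007], [0.007, -0.0, 1.0], [-0.001, -1.0, -0.0]]
force: [-0.1, -0.2, -0.4]
grip_width: 32.0
```

>>> arm_command(fingers=[32, 32, 32, 32, 32], delta_pos=[[0, -0.6, 0], [0, -0.6, 0], [0, -0.6, 0], [0, -0.6, 0], [0, -0.6, 0]], angular=[[0, 0, 0], [0, 0, 0], [0, 0, 0], [0, 0, 0], [0, 0, 0]])

```text
time: 22.3
tool_pos: [586.6, 163.2, 56.8]
eef_rot: [[1.0, 0.0, -0.007], [0.007, -0.0, 1.0], [0.0, -1.0, -0.0]]
force: [-0.0, -0.8, -0.1]
grip_width: 31.5
```

```bash
python3 - <<'E'
from h import *
st();print(r.get_state()["ft_torque"])
im={n:snapshot(n)[:,:,::-1] for n in("side",)}
cv2.imwrite("pics/c18.png",cv2.resize(im["side"][160:225,300:385],None,fx=8,fy=8,interpolation=2))
E
```

```text
t 22.3 tcp [586.6 163.2  56.8] yaw 0.4 F [-0.  -0.8 -0.1] w 31.5 q [ 13.   4. 102.  -0.  74.  13.]
[-0.01292687  0.05827598  0.06716045]
```

View pics/c18.png

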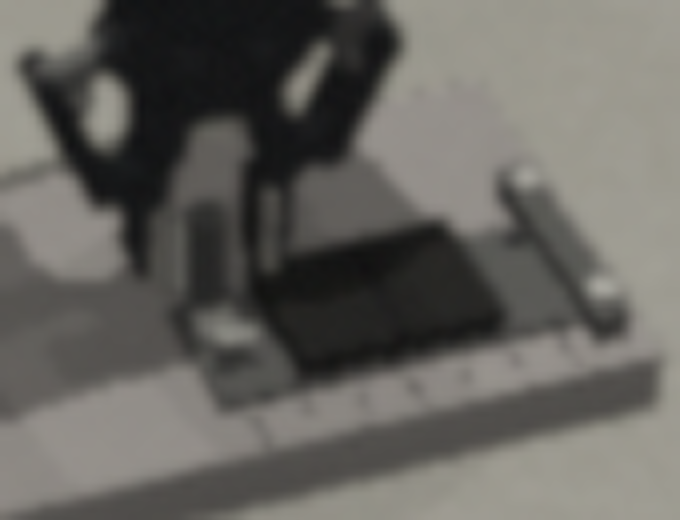

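>>> arm_command(fingers=[34, 34, 34, 34, 34], delta_pos=[[0, 0, 0], [0, 0, 0], [0, 0, 0], [0, 0, 0], [0, 0, 0]], angular=[[0, 0, 0], [0, 0, 0], [0, 0, 0], [0, 0, 0], [0, 0, 0]])

```text
time: 22.98
tool_pos: [586.6, 163.1, 56.8]
eef_rot: [[1.0, -0.0, -0.007], [0.007, -0.0, 1.0], [-0.0, -1.0, -0.0]]
force: [-0.3, -0.1, -0.8]
grip_width: 34.1
```

>>> arm_command(fingers=[34, 34, 34, 34, 34], delta_pos=[[0, 0, 0], [0, 0, 0], [0, 0, 0], [0, 0, 0], [0, 0, 0]], angular=[[0, 0, 0], [0, 0, 0], [0, 0, 0], [0, 0, 0], [0, 0, 0]])

```text
time: 23.6
tool_pos: [586.5, 163.1, 56.8]
eef_rot: [[1.0, 0.0, -0.007], [0.007, -0.0, 1.0], [0.0, -1.0, -0.0]]
force: [0.1, -0.9, 0.3]
grip_width: 33.9
```

>>> arm_command(fingers=[34, 34, 34, 34, 34], delta_pos=[[0, 0, 0], [0, 0, 0], [0, 0, 0], [0, 0, 0], [0, 0, 0]], angular=[[0, 0, 0], [0, 0, 0], [0, 0, 0], [0, 0, 0], [0, 0, 0]])

```text
time: 24.22
tool_pos: [586.6, 163.1, 56.8]
eef_rot: [[1.0, 0.0, -0.007], [0.007, -0.0, 1.0], [0.0, -1.0, -0.0]]
force: [0.7, -0.2, 0.5]
grip_width: 33.7
```

>>> arm_command(fingers=[20, 8, 8, 8, 8], delta_pos=[[0, 0, 0], [0, 0, 0], [0, 0, 0], [0, 0, 0], [0, -0.5, 0.2]], angular=[[0, 0, 0], [0, 0, 0], [0, 0, 0], [0, 0, 0], [0, 0, 0]], squeeze=35)

```text
time: 24.85
tool_pos: [586.5, 163.2, 57.1]
eef_rot: [[1.0, -0.0, -0.007], [0.007, -0.0, 1.0], [-0.0, -1.0, -0.0]]
force: [1.9, -2.1, -4.0]
grip_width: 14.9
```

>>> arm_command(fingers=[8, 8, 8, 8, 8], delta_pos=[[0, -2, 1], [0, -4, 2], [0, -6, 3], [0, -8, 3.8], [0, -9.5, 4.5]], angular=[[0, 0, 0], [0, 0, 0], [0, 0, 0], [0, 0, 0], [0, 0, 0]])

```text
time: 25.48
tool_pos: [586.0, 168.2, 66.2]
eef_rot: [[1.0, -0.001, -0.007], [0.007, 0.0, 1.0], [-0.001, -1.0, 0.0]]
force: [-1.4, 3.0, -18.4]
grip_width: 14.4
```

```bash
python3 - <<'E'
from h import *
st();print(r.get_state()["ft_torque"])
im={n:snapshot(n)[:,:,::-1] for n in("side",)}
cv2.imwrite("pics/c19.png",cv2.resize(im["side"][160:225,300:385],None,fx=8,fy=8,interpolation=2))
E
```

```text
t 25.48 tcp [586.  168.2  66.2] yaw 0.42 F [ -1.4   3.  -18.4] w 14.4 q [ 14.   4. 101.   0.  75.  13.]
[0.29574127 0.0154064  0.03602469]
```

View pics/c19.png

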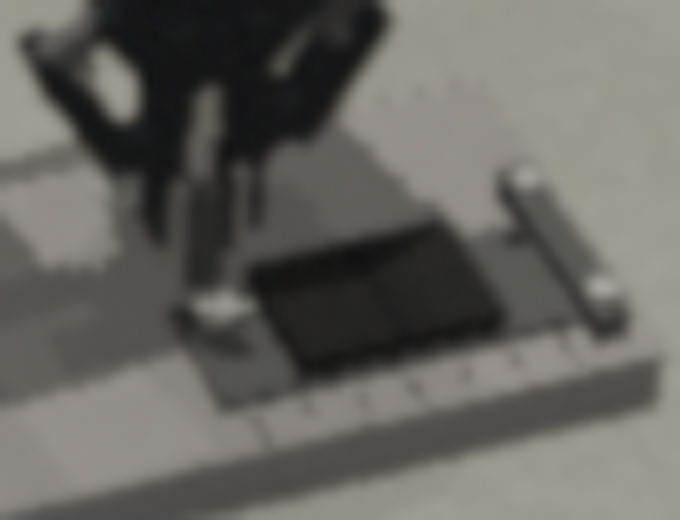

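```bash
python3 - <<'E'
from h import *
P=np.array([582.3,239.8]);s=r.get_state();a=(*s["tool_pos"],yaw())
for k in range(3):a=arc(a,-24,5,P)
print(a)
E
```

```text
[[-6.0, 0.0, -0.0], [-12.0, 0.0, 0.5], [-17.9, 0.0, 1.4], [-23.7, 0.0, 2.9], [-29.4, 0.0, 4.9]]
[[0, 0.084, 0], [0, 0.168, 0], [0, 0.251, 0], [0, 0.335, 0], [0, 0.419, 0]]
[[-6.0, 0.0, -0.0], [-12.0, 0.0, 0.5], [-17.9, 0.0, 1.4], [-23.7, 0.0, 2.9], [-29.4, 0.0, 4.9]]
[[0, 0.084, 0], [0, 0.168, 0], [0, 0.251, 0], [0, 0.335, 0], [0, 0.419, 0]]
[[-6.0, 0.0, -0.0], [-12.0, 0.0, 0.5], [-17.9, 0.0, 1.4], [-23.7, 0.0, 2.9], [-29.4, 0.0, 4.9]]
[[0, 0.084, 0], [0, 0.168, 0], [0, 0.251, 0], [0, 0.335, 0], [0, 0.419, 0]]
(np.float64(515.49234034199), np.float64(214.16222984569862), np.float64(66.39243654160043), np.float64(-71.58245048309804))
```

>>> arm_command(fingers=[8, 8, 8, 8, 8], delta_pos=[[-6.0, 0.0, 0], [-12.0, 0.0, 0.5], [-17.9, 0.0, 1.4], [-23.7, 0.0, 2.9], [-29.4, 0.0, 4.9]], angular=[[0, 0.084, 0], [0, 0.168, 0], [0, 0.251, 0], [0, 0.335, 0], [0, 0.419, 0]])

```text
time: 26.15
tool_pos: [556.6, 173.1, 66.3]
eef_rot: [[0.915, -0.001, 0.403], [-0.403, 0.001, 0.915], [-0.001, -1.0, 0.001]]
force: [2.5, 4.3, -18.7]
grip_width: 14.8
```

>>> arm_command(fingers=[8, 8, 8, 8, 8], delta_pos=[[-6.0, 0.0, 0], [-12.0, 0.0, 0.5], [-17.9, 0.0, 1.4], [-23.7, 0.0, 2.9], [-29.4, 0.0, 4.9]], angular=[[0, 0.084, 0], [0, 0.168, 0], [0, 0.251, 0], [0, 0.335, 0], [0, 0.419, 0]])

```text
time: 26.78
tool_pos: [531.8, 189.2, 66.5]
eef_rot: [[0.672, -0.0, 0.74], [-0.74, 0.0, 0.672], [-0.0, -1.0, 0.0]]
force: [3.4, 4.5, -18.6]
grip_width: 14.7
```

>>> arm_command(fingers=[8, 8, 8, 8, 8], delta_pos=[[-6.0, 0.0, 0], [-12.0, 0.0, 0.5], [-17.9, 0.0, 1.4], [-23.7, 0.0, 2.9], [-29.4, 0.0, 4.9]], angular=[[0, 0.084, 0], [0, 0.168, 0], [0, 0.251, 0], [0, 0.335, 0], [0, 0.419, 0]])

```text
time: 27.4
tool_pos: [515.6, 213.9, 66.7]
eef_rot: [[0.313, -0.0, 0.95], [-0.95, -0.0, 0.313], [0.0, -1.0, -0.001]]
force: [-1.9, -0.1, -15.1]
grip_width: 15.0
```

```bash
python3 - <<'E'
from h import *
st()
v=r.get_state()["tool_pos"][:2]-np.array([582.3,239.8]);print(np.degrees(np.arctan2(v[1],v[0]))+180-3.7)
im={n:snapshot(n)[:,:,::-1] for n in("side",)}
cv2.imwrite("pics/c20.png",cv2.resize(im["side"][140:235,270:390],None,fx=6,fy=6,interpolation=2))
E
```

```text
t 27.4 tcp [515.6 213.9  66.7] yaw -71.77 F [ -1.9  -0.1 -15.1] w 15.0 q [ 20.  -2. 108.  -0.  75.  92.]
17.519056713356225
```

View pics/c20.png

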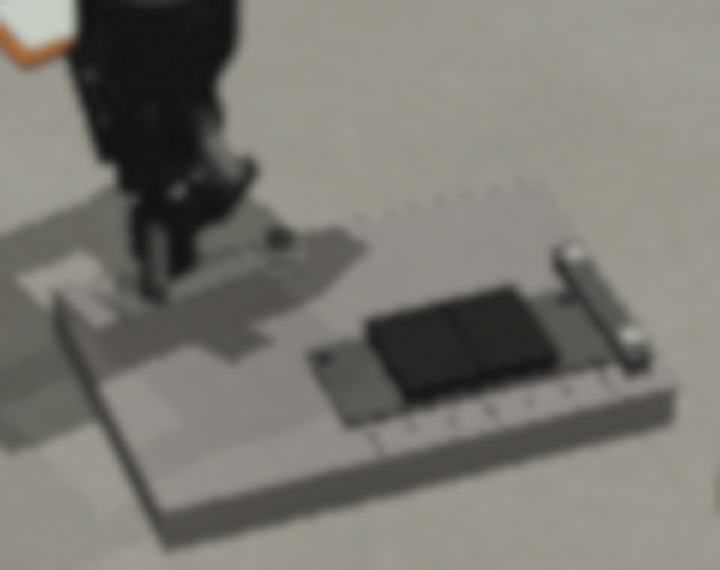

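>>> arm_command(fingers=[8, 8, 8, 8, 8], delta_pos=[[0, 3, -1.5], [0, 6, -3], [0, 8, -4], [0, 10, -5], [0, 11.5, -5.5]], angular=[[0, 0, 0], [0, 0, 0], [0, 0, 0], [0, 0, 0], [0, 0, 0]])

```text
time: 28.08
tool_pos: [511.3, 212.0, 56.8]
eef_rot: [[0.317, 0.002, 0.948], [-0.948, 0.001, 0.317], [-0.0, -1.0, 0.002]]
force: [-6.1, -2.6, 1.2]
grip_width: 14.6
```

>>> arm_command(fingers=[20, 35, 45, 45, 45], delta_pos=[[0, 0.5, 0], [0, 0.5, 0], [0, 0, 0], [0, -15, 0], [0, -40, 0]], angular=[[0, 0, 0], [0, 0, 0], [0, 0, 0], [0, 0, 0], [0, 0, 0]])

```text
time: 28.7
tool_pos: [510.5, 212.0, 96.1]
eef_rot: [[0.315, -0.001, 0.949], [-0.949, -0.0, 0.315], [0.0, -1.0, -0.001]]
force: [0.8, -0.2, -0.9]
grip_width: 44.9
```

```bash
python3 - <<'E'
from h import *
st()
s=r.get_state();a=(*s["tool_pos"],yaw())
u=(a[0],a[1],125,a[3]); b=(646,148.5,125,-86.3)
plan([u,*lin(u,b,4)],a)
E
```

```text
t 28.7 tcp [510.5 212.   96.1] yaw -71.61 F [ 0.8 -0.2 -0.9] w 44.9 q [ 20.  -5. 107.  -0.  78.  92.]
[[0.0, -28.9, 0.0], [25.8, -28.9, 27.1], [51.5, -28.9, 54.3], [77.3, -28.9, 81.4], [103.0, -28.9, 108.6]]
[[0, -0.0, 0], [0, 0.064, 0], [0, 0.128, 0], [0, 0.192, 0], [0, 0.256, 0]]
```

>>> arm_command(fingers=[45, 60, 80, 80, 80], delta_pos=[[0.0, -29, 0.0], [25.8, -29, 27.1], [51.5, -29, 54.3], [77.3, -29, 81.4], [103.0, -29, 108.6]], angular=[[0, 0, 0], [0, 0.064, 0], [0, 0.128, 0], [0, 0.192, 0], [0, 0.256, 0]])

```text
time: 29.32
tool_pos: [647.6, 148.0, 125.6]
eef_rot: [[0.063, 0.001, 0.998], [-0.998, 0.0, 0.063], [-0.0, -1.0, 0.001]]
force: [-0.0, 0.1, 0.5]
grip_width: 79.9
```

```bash
python3 - <<'E'
from h import *
st()
im={n:snapshot(n)[:,:,::-1] for n in("side",)}
cv2.imwrite("pics/c21.png",cv2.resize(im["side"][140:235,270:390],None,fx=6,fy=6,interpolation=2))
s=r.get_state();a=(*s["tool_pos"],yaw());plan(lin(a,(646.3,148.3,45,-86.3),5),a)
E
```

```text
t 29.32 tcp [647.6 148.  125.6] yaw -86.4 F [-0.   0.1  0.5] w 79.9 q [11.  8. 91.  0. 81. 97.]
[[-0.5, 16.1, -0.8], [-1.0, 32.1, -1.6], [-1.4, 48.2, -2.4], [-1.9, 64.3, -3.1], [-2.4, 80.3, -3.9]]
[[0, -0.001, 0], [0, -0.003, 0], [0, -0.004, 0], [0, -0.005, 0], [0, -0.006, 0]]
```

View pics/c21.png

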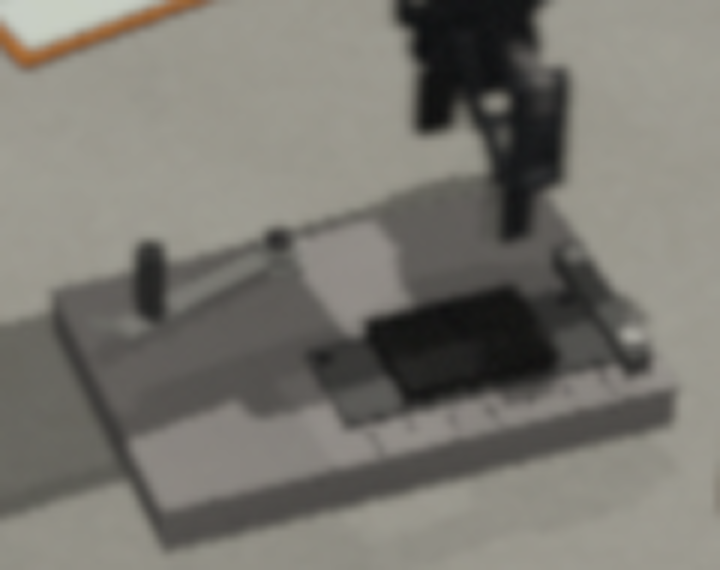

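>>> arm_command(fingers=[80, 80, 76, 72, 72], delta_pos=[[-0.5, 25, -0.4], [-1, 50, -0.8], [-1, 75, -1], [-1, 86, -1], [-1, 92.5, -1]], angular=[[0, 0, 0], [0, 0, 0], [0, 0, 0], [0, 0, 0], [0, 0, 0]])

```text
time: 30.0
tool_pos: [645.4, 149.6, 32.3]
eef_rot: [[0.065, 0.001, 0.998], [-0.998, 0.0, 0.065], [-0.0, -1.0, 0.001]]
force: [-0.5, 0.7, -0.0]
grip_width: 72.0
```

>>> arm_command(fingers=[62, 54, 50, 50, 50], delta_pos=[[0, 0, 0], [0, 0, 0], [0, 0, 0], [0, 0, 0], [0, 0, 0]], angular=[[0, 0, 0], [0, 0, 0], [0, 0, 0], [0, 0, 0], [0, 0, 0]], squeeze=60)

```text
time: 30.62
tool_pos: [645.6, 149.6, 33.2]
eef_rot: [[0.065, 0.001, 0.998], [-0.998, 0.0, 0.065], [-0.0, -1.0, 0.001]]
force: [-3.1, 0.1, 6.2]
grip_width: 53.9
```

```bash
python3 -c "from h import *;st()"
```

```text
t 30.62 tcp [645.6 149.6  33.2] yaw -86.29 F [-3.1  0.1  6.2] w 53.9 q [11. 12. 96.  0. 72. 97.]
```

>>> arm_command(fingers=[50, 50, 50, 50, 50], delta_pos=[[0, -1, -0.5], [0, -3, -2], [0, -7, -3], [0, -14, -4], [0, -22, -5]], angular=[[0, 0, 0], [0, 0, 0], [0, 0, 0], [0, 0, 0], [0, 0, 0]])

```text
time: 31.25
tool_pos: [640.1, 149.2, 54.4]
eef_rot: [[0.065, 0.0, 0.998], [-0.998, 0.0, 0.065], [-0.0, -1.0, 0.0]]
force: [-0.8, -0.1, -3.0]
grip_width: 54.0
```

```bash
python3 - <<'E'
from h import *
st();print(r.get_state()["ft_torque"])
im={n:snapshot(n)[:,:,::-1] for n in("side",)}
cv2.imwrite("pics/c22.png",cv2.resize(im["side"][140:235,290:410],None,fx=6,fy=6,interpolation=2))
s=r.get_state();a=(*s["tool_pos"],yaw())
u=(a[0],a[1],110,a[3]);W=[*lin(a,u,2),*lin(u,(461.7,-117,110,-92.6),8)]
plan(W[:5],a);plan(W[5:],W[4])
E
```

```text
t 31.25 tcp [640.1 149.2  54.4] yaw -86.28 F [-0.8 -0.1 -3. ] w 54.0 q [11. 10. 95.  0. 74. 97.]
[0.06925264 0.00887067 0.00538318]
[[0.0, -27.1, 0.0], [0.0, -54.2, 0.0], [31.8, -54.2, -24.5], [63.5, -54.2, -48.9], [95.3, -54.2, -73.4]]
[[0, -0.0, 0], [0, -0.0, 0], [0, 0.014, 0], [0, 0.028, 0], [0, 0.041, 0]]
[[32.8, 0.0, -23.1], [65.5, 0.0, -46.3], [98.3, 0.0, -69.4], [131.0, 0.0, -92.5], [163.8, 0.0, -115.7]]
[[0, 0.014, 0], [0, 0.028, 0], [0, 0.041, 0], [0, 0.055, 0], [0, 0.069, 0]]
```

View pics/c22.png

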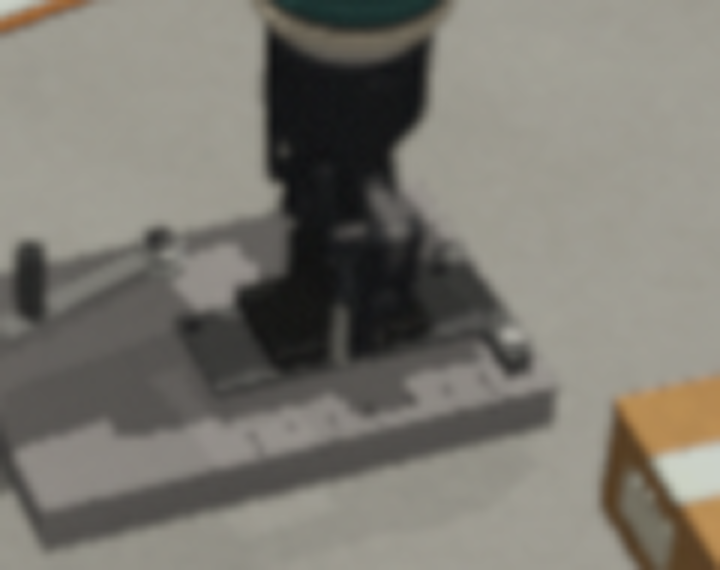

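>>> arm_command(fingers=[50, 50, 50, 50, 50], delta_pos=[[0, -27, 0], [0, -54, 0], [31.8, -54, -24.5], [63.5, -54, -49], [95.3, -54, -73.4]], angular=[[0, 0, 0], [0, 0, 0], [0, 0.014, 0], [0, 0.028, 0], [0, 0.041, 0]])

```text
time: 31.92
tool_pos: [572.4, 48.5, 108.1]
eef_rot: [[0.024, 0.0, 1.0], [-1.0, -0.0, 0.024], [0.0, -1.0, 0.0]]
force: [0.9, 0.5, -2.6]
grip_width: 54.3
```

>>> arm_command(fingers=[50, 50, 50, 50, 50], delta_pos=[[32.8, 0.0, -23.1], [65.5, 0.0, -46.3], [98.3, 0.0, -69.4], [131.0, 0.0, -92.5], [163.8, 0.0, -115.7]], angular=[[0, 0.014, 0], [0, 0.028, 0], [0, 0.041, 0], [0, 0.055, 0], [0, 0.069, 0]])

```text
time: 32.55
tool_pos: [460.6, -118.1, 108.3]
eef_rot: [[-0.045, 0.001, 0.999], [-0.999, -0.0, -0.045], [0.0, -1.0, 0.001]]
force: [0.7, -0.8, -4.4]
grip_width: 54.1
```

>>> arm_command(fingers=[50, 50, 50, 50, 50], delta_pos=[[0, 15, 0], [0, 30, 0], [0, 45, 0], [0, 55, 0], [0, 60, 0]], angular=[[0, 0, 0], [0, 0, 0], [0, 0, 0], [0, 0, 0], [0, 0, 0]])

```text
time: 33.17
tool_pos: [461.3, -116.8, 46.9]
eef_rot: [[-0.044, -0.001, 0.999], [-0.999, 0.0, -0.044], [-0.0, -1.0, -0.001]]
force: [-0.9, -0.2, -4.1]
grip_width: 54.2
```

```bash
python3 - <<'E'
from h import *
st()
im={n:snapshot(n)[:,:,::-1] for n in("side","top")}
cv2.imwrite("pics/top23.png",im["top"]);cv2.imwrite("pics/side23.png",im["side"])
cv2.imwrite("pics/c23.png",cv2.resize(im["side"][220:320,255:375],None,fx=6,fy=6,interpolation=2))
cv2.imwrite("pics/c23t.png",cv2.resize(im["top"][215:335,280:420],None,fx=5,fy=5,interpolation=2))
E
```

```text
t 33.17 tcp [ 461.3 -116.8   46.9] yaw -92.55 F [-0.9 -0.2 -4.1] w 54.2 q [-17. -12. 118.  -0.  74.  75.]
```

View pics/c23.png

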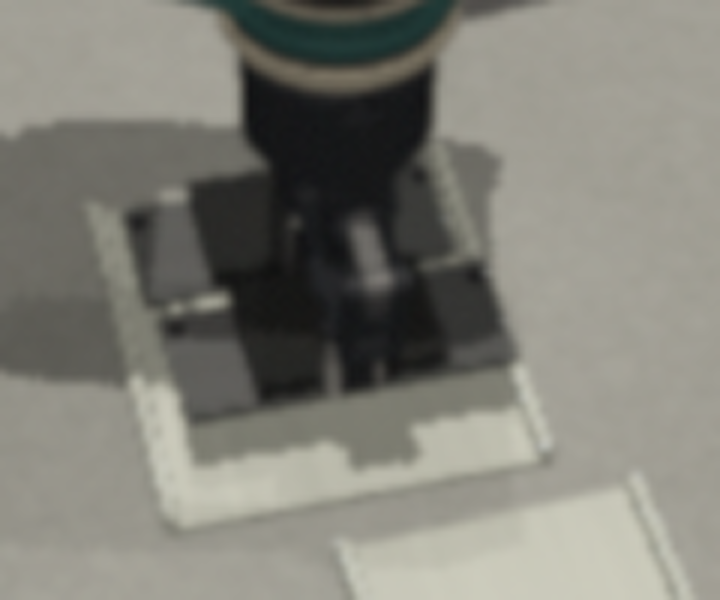

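View pics/c23t.png

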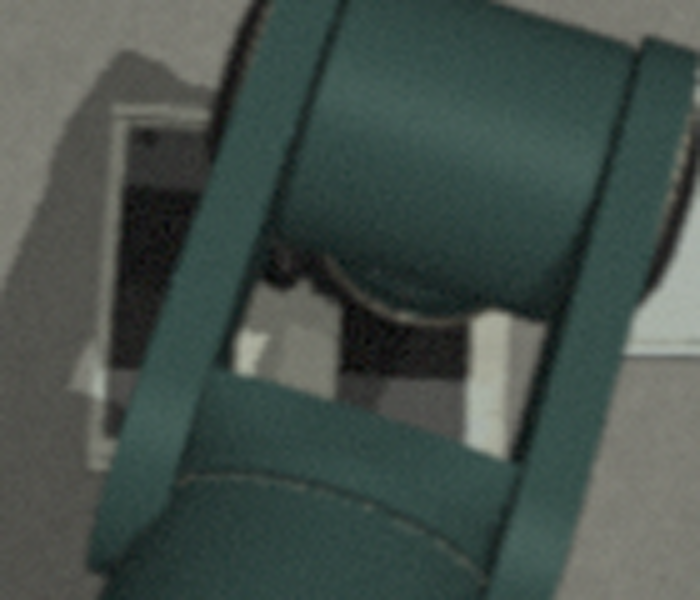

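```bash
python3 - <<'E'
from h import *
np.set_printoptions(suppress=True,precision=1)
S=lambda L:[(255+x/6,220+y/6) for x,y in L]
z=46.9-3.2
q=[at_z("side",p,z+6) for p in S([(193,412),(518,356),(160,322),(487,268)])]
print(np.array(q));print(rigid(q,[(-70,-28),(70,-28),(-70,28),(70,28)]))
# row corners, same picture, lips top z12 : near-left outer, near-right outer
g=[at_z("side",p,zz) for p,zz in zip(S([(172,520),(548,452),(95,205),(435,150)]),(10,12,10,12))]
print(np.array(g))
print(rigid(g,[(-80,-90),(80,-90),(-80,90),(80,90)]))
E
```

```text
[[ 395.9 -142.4   49.7]
 [ 530.5 -150.7   49.7]
 [ 394.8  -92.5   49.7]
 [ 533.4 -101.3   49.7]]
(np.float64(-3.2484352623671864), array([ 463.6, -121.7]), array([[ 3.7,  3.3],
       [-1.4,  3. ],
       [-0.6, -2.7],
       [-1.7, -3.6]]))
[[ 380.7 -162.8   10. ]
 [ 537.8 -173.5   12. ]
 [ 390.8   15.8   10. ]
 [ 545.3    4.9   12. ]]
(np.float64(-3.312975479355773), array([463.7, -78.9]), array([[ 2.1,  1.3],
       [-0.5, -0.1],
       [ 1.8,  0.2],
       [-3.4, -1.4]]))
```

>>> arm_command(fingers=[50, 50, 50, 50, 50], delta_pos=[[0, 10, -0.5], [0, 20, -1], [0, 28, -1.5], [0, 33, -1.5], [0, 36, -1.5]], angular=[[0, 0, 0], [0, 0, 0], [0, 0, 0], [0, 0, 0], [0, 0, 0]])

```text
time: 33.9
tool_pos: [459.8, -117.1, 11.5]
eef_rot: [[-0.045, -0.0, 0.999], [-0.999, 0.0, -0.045], [-0.0, -1.0, -0.0]]
force: [-0.3, 0.1, -4.0]
grip_width: 54.3
```

```bash
python3 - <<'E'
from h import *
st();print(r.get_state()["ft_torque"])
im=snapshot("side")[:,:,::-1];cv2.imwrite("pics/c24.png",cv2.resize(im[220:320,255:375],None,fx=6,fy=6,interpolation=2))
E
```

```text
t 33.9 tcp [ 459.8 -117.1   11.5] yaw -92.59 F [-0.3  0.1 -4. ] w 54.3 q [-17. -10. 120.   0.  70.  75.]
[-0.01830628  0.00015865  0.01329556]
```

View pics/c24.png

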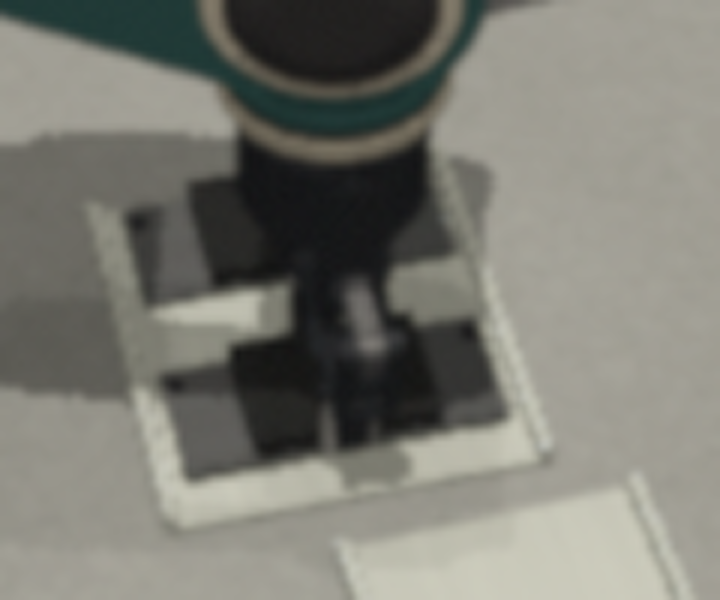

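```bash
python3 - <<'E'
from h import *
np.set_printoptions(suppress=True,precision=1)
S=lambda L:[(255+x/6,220+y/6) for x,y in L]
z=11.5-3.2+6
q=[at_z("side",p,z) for p in S([(187,474),(508,412),(160,380),(478,322)])]
print(rigid(q,[(-70,-28),(70,-28),(-70,28),(70,28)]))
# lips: inner top edges at the pad's level in the picture
for p in [(187,478),(520,415),(524,388),(145,385),(172,470)]: print(p,at_z("side",S([p])[0],12))
a=cv2.imread("pics/c24.png");cv2.imwrite("pics/c25.png",cv2.resize(a[300:540,100:580],None,fx=1.6,fy=1.6,interpolation=2))
E
```

```text
(np.float64(-2.4954006301335836), array([ 461.1, -122.2]), array([[ 1.8,  2.1],
       [-1.8,  2.8],
       [ 0.9, -2.3],
       [-0.8, -2.6]]))
(187, 478) [ 391.5 -145.2   12. ]
(520, 415) [ 533.  -151.6   12. ]
(524, 388) [ 539.3 -138.2   12. ]
(145, 385) [386.9 -92.6  12. ]
(172, 470) [ 386.7 -139.5   12. ]
```

View pics/c25.png

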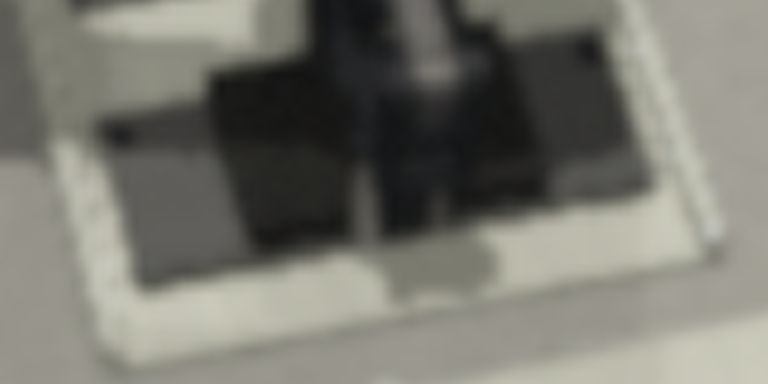

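>>> arm_command(fingers=[50, 50, 50, 50, 50], delta_pos=[[0, 1, 0], [0, 2, 0], [0, 2.8, 0], [0, 3.4, 0], [0, 3.8, 0]], angular=[[0, 0, 0], [0, 0, 0], [0, 0, 0], [0, 0, 0], [0, 0, 0]])

```text
time: 34.58
tool_pos: [459.8, -117.1, 8.0]
eef_rot: [[-0.045, 0.0, 0.999], [-0.999, -0.0, -0.045], [0.0, -1.0, 0.0]]
force: [-0.3, -0.2, -4.3]
grip_width: 53.9
```

>>> arm_command(fingers=[50, 50, 50, 50, 50], delta_pos=[[0, 0.3, 0], [0, 0.6, 0], [0, 0.9, 0], [0, 1.2, 0], [0, 1.2, 0]], angular=[[0, 0, 0], [0, 0, 0], [0, 0, 0], [0, 0, 0], [0, 0, 0]])

```text
time: 35.2
tool_pos: [459.9, -117.1, 7.2]
eef_rot: [[-0.045, 0.0, 0.999], [-0.999, -0.0, -0.045], [0.0, -1.0, 0.0]]
force: [-4.4, 1.1, 5.6]
grip_width: 54.2
```

>>> arm_command(fingers=[56, 62, 70, 72, 72], delta_pos=[[0, 0, 0], [0, 0, 0], [0, 0, 0], [0, -2, 0], [0, -10, 0]], angular=[[0, 0, 0], [0, 0, 0], [0, 0, 0], [0, 0, 0], [0, 0, 0]])

```text
time: 35.83
tool_pos: [459.6, -117.0, 16.9]
eef_rot: [[-0.045, -0.001, 0.999], [-0.999, 0.0, -0.045], [-0.0, -1.0, -0.001]]
force: [0.3, -0.0, -1.2]
grip_width: 72.0
```

>>> arm_command(fingers=[72, 72, 72, 72, 72], delta_pos=[[0, -25, 0], [0, -60, 0], [0, -100, 0], [0, -140, 0], [0, -180, 0]], angular=[[0, 0, 0], [0, 0, 0], [0, 0, 0], [0, 0, 0], [0, 0, 0]])

```text
time: 36.45
tool_pos: [459.6, -117.1, 198.9]
eef_rot: [[-0.045, 0.001, 0.999], [-0.999, -0.0, -0.045], [0.0, -1.0, 0.001]]
force: [0.8, -0.5, -0.6]
grip_width: 72.3
```

>>> arm_command(fingers=[72, 72, 72, 72, 72], delta_pos=[[0, 0, -30], [0, 0, -60], [0, 0, -85], [0, 0, -85], [0, 0, -85]], angular=[[0, 0, 0], [0, 0, 0], [0, 0, 0], [0, 0, 0], [0, 0, 0]])

```text
time: 37.08
tool_pos: [375.2, -113.3, 197.3]
eef_rot: [[-0.045, 0.001, 0.999], [-0.999, -0.0, -0.045], [0.0, -1.0, 0.001]]
force: [-0.7, 0.7, -0.2]
grip_width: 72.0
```

```bash
python3 - <<'E'
from h import *
np.set_printoptions(suppress=True,precision=1)
st()
im={n:snapshot(n)[:,:,::-1] for n in("side","top")}
cv2.imwrite("pics/c26.png",np.hstack([cv2.resize(im["side"][170:320,255:395],None,fx=2.8,fy=3,interpolation=2),cv2.resize(im["top"][190:340,180:400],None,fx=1.82,fy=3,interpolation=2)]))
cv2.imwrite("pics/c27.png",cv2.resize(im["side"][220:320,255:375],None,fx=6,fy=6,interpolation=2))
cv2.imwrite("pics/t27.png",im["top"])
E
```

```text
t 37.08 tcp [ 375.2 -113.3  197.3] yaw -92.6 F [-0.7  0.7 -0.2] w 72.0 q [-21. -30. 117.   0.  93.  72.]
```

View pics/c27.png

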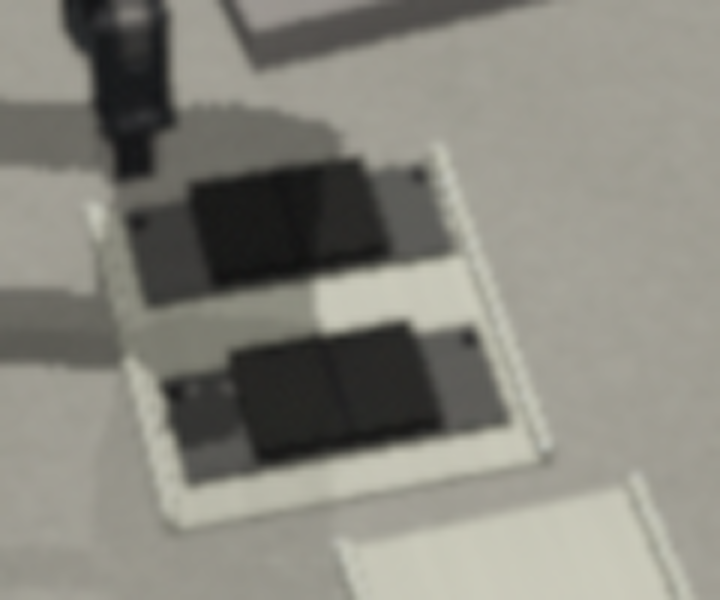

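View pics/t27.png

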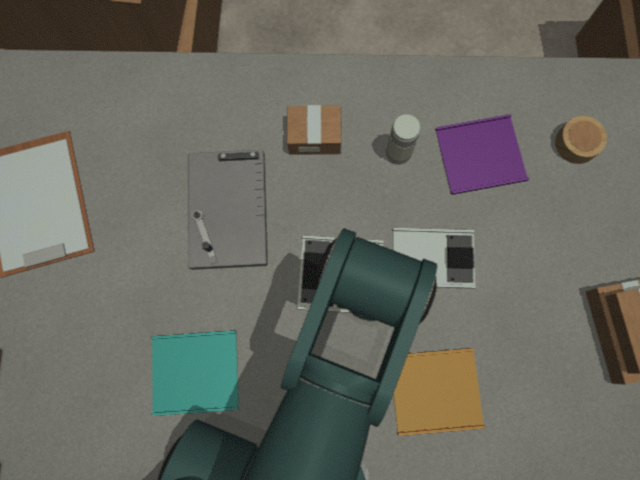

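```bash
python3 -c "
from workcell import finish_job
print(finish_job())"
```

```text
the job is handed in; nothing more can be done
None
```

The pad was checked and now lies in the free half of the long row. I handed the job in at about 37 s of the 72 s allowed; `finish_job` gives no verdict.

- **Pushing home:** I gripped the pad lightly, squared it to the stage and crept it up to the stop. The push ended at 21.6 N, of which about 6 N was drag, so I estimate about 15 N on the stop. An earlier push plateaued at about 16 N because the fingers were pressing the pad down. I eased that pressure and repeated the push until it was firm.
- **Clip over the pad:** I lifted the clip and swung it to about 1.55 rad, judged from tool position and pictures. I lowered it until about 8 N of downward push showed at the wrist, then eased off and opened the fingers. They stayed clear for more than 2 s with wrist force near zero. On the first swing the forces showed my pivot estimate was off by a few millimetres, so I corrected it on the way.
- **Clip back and pad moved:** I parked the clip at about 0.3 rad with the pad still at the stop. Then I carried the pad over and set it down with about 6 to 10 N of contact.

**Last checks:** The side picture shows the pad flat, friction side up, between the lips with similar gaps at both ends. I put it within about 1 mm of the row's centre line, at row y of about -43 mm. The top picture shows the clip parked and the carton, can and stock pads apparently where they started (the long stock pad partly behind the arm). The gripper touches nothing. The two cameras disagreed by about 5 mm in y on the stage and pad; force readings and same-camera comparisons kept this from mattering.

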